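# Clamp and tilt the chocolate casting tray

### The job

Put every chocolate mould case that lies on the counter into a bay of the casting tray, one per bay, flat on the bay floor. Then turn all four bolt knobs clockwise to their end stops, and after that lift the tray by its red handle to a tilt of about 40 degrees, hold it there for a second and lower it back to level. Leave the cases lying in their bays and do not disturb the sweet jar, the mug or the gift tin.

Things in the scene. Friction and masses are not known exactly. Their poses are not given: they have to be found in the camera images.
- stand: Fixed dark steel base plate (270 mm along x, 360 along y) of the tilting casting tray, with hinge brackets at its +x side. Origin: on the counter, directly under the middle of the row of four bays. Its x axis points from the tray's handle (front) to its hinge (rear), y to the left, z up. Place and yaw vary.
- tray (a joint): Tilt of the aluminium tray (190 x 312 mm, floor 40 mm above the counter), rad: 0 = level, at rest on pads; grows as the handle is lifted; stop at 1.0. Hinge axis: along the stand's y, 112 mm behind (+x of) the stand's origin, 45 mm up. Damped; if let go it sinks back to level in a few seconds. Lifting the handle takes 4 to 11 N.
- handle (a point): Middle of the red round handle bar, 14 mm thick, 150 mm long along the stand's y, free between arms 70 mm either side. When level: 103 mm in front (-x) of the stand's origin, 65 mm above the counter, 215 mm before and 20 mm above the hinge axis, 45 mm clear of the bays. Pinched from above it turns between the fingers, so the tool can stay upright as the tray tilts.
- bay_1 (a point): Centre of the floor of the first bay of the tray, counted from the left (+y). Each bay is an open pocket 92 mm (tray x) by 64 mm (tray y), walls 20 mm high; the four bay centres are 74 mm apart along y, at +111, +37, -37 and -111 mm. Axes as the stand's when level, tilting with the tray.
- bay_2 (a point): Centre of the floor of the second bay of the tray, counted from the left (+y). Each bay is an open pocket 92 mm (tray x) by 64 mm (tray y), walls 20 mm high; the four bay centres are 74 mm apart along y, at +111, +37, -37 and -111 mm. Axes as the stand's when level, tilting with the tray.
- bay_3 (a point): Centre of the floor of the third bay of the tray, counted from the left (+y). Each bay is an open pocket 92 mm (tray x) by 64 mm (tray y), walls 20 mm high; the four bay centres are 74 mm apart along y, at +111, +37, -37 and -111 mm. Axes as the stand's when level, tilting with the tray.
- bay_4 (a point): Centre of the floor of the fourth bay of the tray, counted from the left (+y). Each bay is an open pocket 92 mm (tray x) by 64 mm (tray y), walls 20 mm high; the four bay centres are 74 mm apart along y, at +111, +37, -37 and -111 mm. Axes as the stand's when level, tilting with the tray.
- bolt_1 (a joint): Turn of the first captive bolt knob, rad: starts part way, grows as it is turned clockwise seen from above, firm end stop at 2.6 = fully tight. Stays where it is left (friction about 0.06 N m).
- grip_1 (a point): Grip point of the first bolt knob, on its axis, 82 mm behind (+x of) the first bay's centre, 53 mm above the bay floor. Knob: black bar 46 x 14 mm, from 36 to 64 mm above the bay floor, on a brass stem, one end yellow. The point's x runs along the bar to the yellow end; bar yaw = stand yaw + 2.6 - joint value, so at the end stop the yellow end points straight to the rear (+x).
- bolt_2 (a joint): Turn of the second captive bolt knob, rad: starts part way, grows as it is turned clockwise seen from above, firm end stop at 2.6 = fully tight. Stays where it is left (friction about 0.06 N m).
- grip_2 (a point): Grip point of the second bolt knob, on its axis, 82 mm behind (+x of) the second bay's centre, 53 mm above the bay floor. Knob: black bar 46 x 14 mm, from 36 to 64 mm above the bay floor, on a brass stem, one end yellow. The point's x runs along the bar to the yellow end; bar yaw = stand yaw + 2.6 - joint value, so at the end stop the yellow end points straight to the rear (+x).
- bolt_3 (a joint): Turn of the third captive bolt knob, rad: starts part way, grows as it is turned clockwise seen from above, firm end stop at 2.6 = fully tight. Stays where it is left (friction about 0.06 N m).
- grip_3 (a point): Grip point of the third bolt knob, on its axis, 82 mm behind (+x of) the third bay's centre, 53 mm above the bay floor. Knob: black bar 46 x 14 mm, from 36 to 64 mm above the bay floor, on a brass stem, one end yellow. The point's x runs along the bar to the yellow end; bar yaw = stand yaw + 2.6 - joint value, so at the end stop the yellow end points straight to the rear (+x).
- bolt_4 (a joint): Turn of the fourth captive bolt knob, rad: starts part way, grows as it is turned clockwise seen from above, firm end stop at 2.6 = fully tight. Stays where it is left (friction about 0.06 N m).
- grip_4 (a point): Grip point of the fourth bolt knob, on its axis, 82 mm behind (+x of) the fourth bay's centre, 53 mm above the bay floor. Knob: black bar 46 x 14 mm, from 36 to 64 mm above the bay floor, on a brass stem, one end yellow. The point's x runs along the bar to the yellow end; bar yaw = stand yaw + 2.6 - joint value, so at the end stop the yellow end points straight to the rear (+x).
- mould_a: Loose closed chocolate mould case, pink: body 84 (x) x 54 (y) x 36 mm high with steel clips, and on top a white grip rib 50 (x) x 16 (y) mm, from 36 to 66 mm above its underside. About 0.22 kg. Origin: centre of its underside, z up. May be absent.
- mould_b: Loose closed chocolate mould case, teal: body 84 (x) x 54 (y) x 36 mm high with steel clips, and on top a white grip rib 50 (x) x 16 (y) mm, from 36 to 66 mm above its underside. About 0.22 kg. Origin: centre of its underside, z up. May be absent.
- mould_c: Loose closed chocolate mould case, lilac: body 84 (x) x 54 (y) x 36 mm high with steel clips, and on top a white grip rib 50 (x) x 16 (y) mm, from 36 to 66 mm above its underside. About 0.22 kg. Origin: centre of its underside, z up. May be absent.
- mould_d: Loose closed chocolate mould case, amber: body 84 (x) x 54 (y) x 36 mm high with steel clips, and on top a white grip rib 50 (x) x 16 (y) mm, from 36 to 66 mm above its underside. About 0.22 kg. Origin: centre of its underside, z up. May be absent.
- sweet_jar: Bystander: orange sweet jar, 90 mm across, 130 mm tall, standing loose. Origin: centre of its underside.
- mug: Bystander: white mug, 82 mm across, 95 mm tall, standing loose. Origin: centre of its underside.
- gift_tin: Bystander: round dark blue gift tin, 114 mm across, 80 mm tall, standing loose. Origin: centre of its underside.

How it is judged:
By the outcome, as a careful person would: the job done as asked, in the order asked, and still so for the second after the job is handed in, with the robot touching nothing.
Of mould_a, mould_b, mould_c, mould_d only 2 to 4 are there at a start; the rules pass over those that are not, and their reading is None.
At some moment in a run one of mould_a, mould_b, mould_c, mould_d may be knocked a few centimetres aside while the robot is not near it.
It also fails if it takes over 210 s, if anything falls off the work surface, if the arm or the gripper's body presses on something with over 40 N, if the wrist force passes 120 N, or if a joint passes its speed limit or range.

### The arm

A 6-joint arm with a two-finger parallel gripper is mounted at the origin on the work surface. World frame = base frame: x ahead of the robot, y to its left, z up, the work surface at z = 0. Lengths are in m, angles in rad, forces in N, time in s.
With the tool pointing down it reaches from about 0.35 to 0.85 m from the base axis. Payload 8.1 kg.
Tool frame: the origin (TCP) lies between the finger pads; the fingertips stand 25 mm ahead of it and the grasp point (between the pads) lies 6 mm ahead of it; z points along the fingers, y is the line along which they close (so a half turn about z gives the same grasp; the last joint's range is limited). The gripper opens to 93 mm and grips with 3 to 60 N. Pads are 15 mm wide; open, the fingers measure 128 mm over their backs; the gripper's body (75 mm by 188 mm) begins 65 mm behind the grasp point.
Start: joints at [-1.401, 0.13, 1.488, -0, 1.523, -0.085], TCP at [0.151, -0.581, 0.244] pointing down, gripper open.
Joint ranges: [-2.96, 2.96], [-0.89, 2.26], [0.02, 2.5], [-1.34, 4.48], [0, 2.73], [-2.66, 2.66]. Speed limits (rad/s): [2.39, 2.39, 2.79, 3.14, 3.14, 3.14].

### API

Orientations are given as a rotation vector (axis times angle).
In Python, from plant import robot gives the robot as it stands.
- The arm moves only by the tool arm_command, never from a script. Its argument "increments" is text: rows parted by semicolons, each of 5 numbers parted by spaces: the closure, from 0 (fully open) to 1 (shut), then the shift along the tool's x, y, z in mm, then the turn about the tool's z in rad. A call has 1 to 5 rows; each row is the pose to reach, as a shift and turn from the pose commanded when the call began, along the tool's axes at that moment; what a row does not reach only later rows make up. A row lasts 1/10 s, in which the tool goes at most 50 mm and 8.59 degrees, less where a joint would pass 70% of its speed; a pose out of reach is approached as far as the arm can. A call with a gripper value outside its range is refused whole. The fingers move at their own pace and stop on an object; "grip_force" is the grip in N (left out, the last holds). Time passes only in rows, so rows that repeat a pose let the fingers close. It gives the time, the measured TCP pose, the force, the opening and the grip force at its end, in the units of the state.
- robot.read_state(): the state, without advancing time (a new reading comes with each control period).
- robot.read_camera(name): name is "scene" or "top" or "wrist"; returns the picture (420x560x3 uint8, blue, green, red); there is no depth.
- robot.camera_model(name): a dict with "fx", "fy", "cx", "cy" (pixels), "eye" and "rotation" of the camera in the world. Camera axes: x right, y down, z forward; pixel columns grow to the right and rows downward; lengths in m; the calibration is good to about 2 mm. The wrist camera is an equidistant fisheye: a pixel r from the principal point sees the ray r / f radians off the axis. A picture is of the moment at which its call begins: read the wrist's pose just before it. camera_model takes no time and is no camera call; for the wrist camera it gives the pose at the moment of the call.
- robot.close_job(): hands the job in; it is judged then, once.
The state is a dict: "t": time; "q": joint angles; "dq": joint speeds; "joint_torque": joint torques, N m; "tool_pos": TCP position; "orientation": TCP orientation; "force": force on the tool from outside, world axes, zero at the start; "wrist_torque": the same for the moment, N m; "opening": finger opening in m; "gripper_force": force on a finger pad.
Only numpy, scipy, OpenCV 4.12 (cv2) and the standard library are available. Lean on these libraries where they do the work, as an engineer would, in place of code of your own. Each camera call takes 0.05 s, during which the arm holds its last target. There are 200 camera calls.

## Working session

There is one attempt and no reset: what is moved stays moved. The work goes in short steps, Python scripts to look and compute and a tool call to move; the robot and the scene stay as the last step left them, time stands still between calls to the robot, and variables do not carry over. Pictures are saved under pics/ and viewed, at most 14 in all, crops included, and the job is handed in when it is done.

Besides the shell and the picture viewer there is one more tool, called after ">>>" as a command line: name --argument value ..., lists and objects as JSON in quotes. arm_command: Moves the arm, as the interface text tells. Its arguments: {"type":"object","properties":{"increments":{"type":"string"},"grip_force":{"type":"number"}},"required":["increments"]}

```bash
ls; mkdir -p pics; python3 - <<'E'
from plant import robot
import cv2,numpy as np
print(robot.read_state())
for n in("scene","top"):
    im=robot.read_camera(n);cv2.imwrite(f"pics/{n}0.png",im);m=robot.camera_model(n);print(n,m)
E
```

```text
pics
{'t': 0.0, 'q': array([-1.40136992e+00,  1.31161758e-01,  1.48926589e+00, -5.47245490e-06,
        1.52306025e+00, -8.53939273e-02]), 'dq': array([ 0.00054688,  0.00029818, -0.00024239, -0.00076185, -0.00162771,
       -0.00074346]), 'joint_torque': array([-8.16250249e-04, -5.59844685e+01, -4.91764319e+01,  7.67007843e-02,
        3.53696581e-02, -1.50082792e-04]), 'tool_pos': array([ 0.15117448, -0.58008289,  0.24259445]), 'orientation': array([-3.11424979e+00, -3.98948603e-01,  1.33545461e-04]), 'force': array([-0.33854935,  0.28595398, -0.3127283 ]), 'wrist_torque': array([ 0.02030303,  0.00408916, -0.00574413]), 'gripper_force': 0.0, 'opening': 0.09289830319344272}
scene {'fx': 406.39293956356875, 'fy': 406.39293956356875, 'cx': 278.17083536961803, 'cy': 212.6194703379799, 'eye': array([1.15780316, 0.80863946, 0.68545986]), 'rotation': array([-0.88929943, -2.33012705,  1.29520475])}
top {'fx': 414.05715063498053, 'fy': 414.05715063498053, 'cx': 278.1112856081069, 'cy': 205.99660915607728, 'eye': array([0.36234624, 0.12982817, 1.18300751]), 'rotation': array([-2.13704359,  2.14439747, -0.2123271 ])}
```

View pics/top0.png

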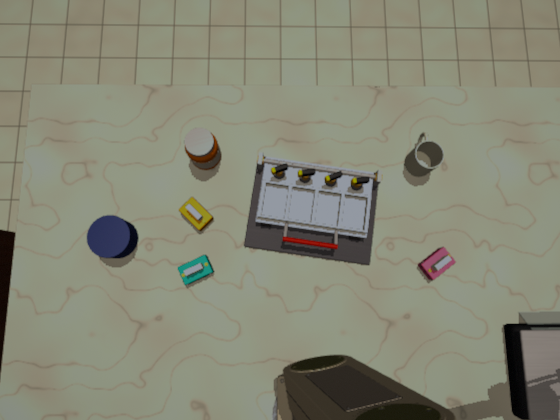

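View pics/scene0.png

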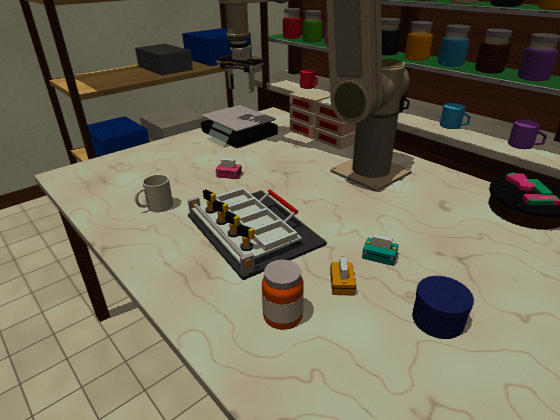

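The top view shows amber (196,214), teal (196,270) and pink (437,263) cases, with no lilac. The red handle is at about (310,242) and the knobs at y≈170–183. The scene view agrees. Next I measure them.

```bash
cat >h.py <<'E'
from plant import robot
import cv2,numpy as np
from scipy.spatial.transform import Rotation as R
def rays(m,px,fish=False):
    px=np.atleast_2d(px).astype(float); a=(px-[m["cx"],m["cy"]])/[m["fx"],m["fy"]]
    if fish:
        r=np.linalg.norm(a,axis=1,keepdims=True)+1e-12; d=np.hstack([a/r*np.sin(r),np.cos(r)])
    else: d=np.hstack([a,np.ones((len(a),1))])
    return R.from_rotvec(m["rotation"]).apply(d)
def plane(m,px,z,fish=False):
    d=rays(m,px,fish); return (m["eye"]+d*((z-m["eye"][2])/d[:,2])[:,None])
HUE=dict(pink=((160,176),90),teal=((78,95),90),lilac=((120,150),40),amber=((17,29),130),red=((0,5),150))
def mask(im,c,vmin=60):
    h=cv2.cvtColor(im,cv2.COLOR_BGR2HSV);(lo,hi),s=HUE[c]
    return cv2.inRange(h,(lo,s,vmin),(hi,255,255))
def blobs(b,amin=20):
    n,l,s,c=cv2.connectedComponentsWithStats(b)
    return [(c[i],s[i],np.argwhere(l==i)[:,::-1]) for i in range(1,n) if s[i][4]>=amin]
def go(xyz,yaw=None):
    """shift in tool axes (mm) and turn (both half-turn options); yaw=world yaw of tool x"""
    s=robot.read_state(); r=R.from_rotvec(s["orientation"]); M=r.as_matrix()
    d=M.T@(np.array(xyz)-s["tool_pos"])*1000
    ty=np.arctan2(M[1,0],M[0,0]); t=None
    if yaw is not None:
        t=-((yaw-ty+np.pi/2)%np.pi-np.pi/2)   # tool z down: +turn lowers world yaw
    print("t%.1f pos"%s["t"],np.round(s["tool_pos"],4),"yaw %.3f q6 %.2f"%(ty,s["q"][5]),"| shift",np.round(d,1),"turn",None if t is None else round(t,3),"open %.3f"%s["opening"])
E
python3 - <<'E'
from h import *
go([.4,0,.3])
for n in("top","scene"):
    im=cv2.imread(f"pics/{n}0.png");m=robot.camera_model(n)
    for c in HUE:
        for ce,st,p in blobs(mask(im,c),25):
            z=.065 if c=="red" else .036
            rc=cv2.minAreaRect(p.astype(np.float32)); box=plane(m,cv2.boxPoints(rc),z)
            if st[4]<900: print(n,c,ce.round(1),st[4],plane(m,ce,z)[0].round(3),"box",box[:,:2].round(3).tolist())
E
```

```text
t0.1 pos [ 0.1512 -0.5802  0.2427] yaw 0.255 q6 -0.09 | shift [ 387.  -498.8  -56.4] turn None open 0.093
top pink [435.4 262.9] 425 [ 0.404 -0.333  0.036] box [[0.399, -0.283], [0.452, -0.355], [0.407, -0.388], [0.354, -0.316]]
top teal [195.7 269.6] 446 [0.389 0.328 0.036] box [[0.395, 0.38], [0.431, 0.303], [0.383, 0.279], [0.347, 0.356]]
top amber [196. 214.] 445 [0.542 0.332 0.036] box [[0.555, 0.381], [0.592, 0.346], [0.531, 0.284], [0.494, 0.319]]
top red [309.8 242.4] 271 [0.459 0.018 0.065] box [[0.463, 0.092], [0.477, 0.09], [0.455, -0.057], [0.442, -0.055]]
scene pink [227.4 171.7] 221 [ 0.435 -0.303  0.036] box [[0.428, -0.385], [0.363, -0.324], [0.431, -0.233], [0.493, -0.29]]
scene pink [520.4 181.1] 298 [-0.248  0.43   0.036] box [[-0.233, 0.385], [-0.347, 0.365], [-0.274, 0.47], [-0.171, 0.484]]
scene pink [534.5 196.3] 125 [-0.176  0.502  0.036] box [[-0.165, 0.471], [-0.229, 0.531], [-0.175, 0.549], [-0.113, 0.492]]
scene pink [555.9 201.4] 35 [-0.19   0.558  0.036] box [[-0.167, 0.557], [-0.21, 0.546], [-0.215, 0.56], [-0.172, 0.571]]
scene teal [380.5 248.4] 242 [
[... 1360 characters left out ...]
34.5 224.1] 94 [ 0.616 -0.011  0.036] box [[0.654, -0.002], [0.586, -0.06], [0.58, -0.026], [0.648, 0.029]]
scene amber [248.3 237.1] 110 [0.626 0.066 0.036] box [[0.664, 0.069], [0.59, 0.021], [0.588, 0.057], [0.66, 0.102]]
scene amber [248.2 262.2] 37 [0.693 0.152 0.036] box [[0.705, 0.146], [0.679, 0.137], [0.681, 0.159], [0.707, 0.167]]
scene amber [342.2 274.9] 396 [0.555 0.343 0.036] box [[0.539, 0.292], [0.494, 0.332], [0.565, 0.391], [0.606, 0.353]]
scene red [304.6 130.5] 36 [ 0.001 -0.35   0.065] box [[-0.005, -0.385], [-0.03, -0.362], [0.011, -0.32], [0.035, -0.343]]
scene red [282.4 201.1] 138 [0.461 0.022 0.065] box [[0.459, -0.054], [0.439, -0.065], [0.463, 0.092], [0.48, 0.1]]
```

>>> arm_command --increments "0 38 -22 5 0.14; 0 76 -44 10 0.28; 0 115 -65 15 0.42; 0 153 -87 22 0.56; 0 190 -109 27 0.7"

```text
t: 0.6
tool_pos: [0.3084, -0.4256, 0.2158]
orientation: [-3.061, 0.703, 0.001]
force: [0.6, -0.7, -0.5]
opening: 0.0929
gripper_force: 0.0
```

```bash
python3 -c "
from h import *
go([.403,-.336,.2],-.936)"
```

```text
t0.6 pos [ 0.3084 -0.4256  0.2158] yaw -0.451 q6 0.98 | shift [  46.  -121.8   15.8] turn 0.485 open 0.093
```

>>> arm_command --increments "0 15 -40 5 0.13; 0 30 -80 10 0.26; 0 46 -121 15 0.38; 0 46 -121 15 0.485; 0 46 -121 15 0.485"

```text
t: 1.1
tool_pos: [0.4019, -0.3366, 0.201]
orientation: [-2.808, 1.407, 0.002]
force: [0.3, 0.3, 0.3]
opening: 0.093
gripper_force: 0.0
```

```bash
python3 - <<'E'
from h import *
go([.403,-.336,.2],-.936)
m=robot.camera_model("wrist");im=robot.read_camera("wrist");cv2.imwrite("pics/w1.png",im);print(m)
for ce,st,p in blobs(mask(im,"pink"),100):
    rc=cv2.minAreaRect(p.astype(np.float32));print(ce,st,plane(m,ce,.036,True))
    print(plane(m,cv2.boxPoints(rc),.036,True)[:,:2].round(4).tolist())
E
```

```text
t1.1 pos [ 0.4019 -0.3366  0.201 ] yaw -0.929 q6 1.70 | shift [ 0.2 -1.3  1. ] turn 0.007 open 0.093
{'fx': 325.19226210127806, 'fy': 325.19226210127806, 'cx': 281.1538546911619, 'cy': 208.88443908658945, 'eye': array([ 0.4480537 , -0.39976215,  0.34230591]), 'rotation': array([ 0.95336902, -2.87054705, -0.41099972])}
[280.52493766 179.5315877 ] [ 254  150   55   71 2406] [[ 0.41259312 -0.35110824  0.036     ]]
[[0.4093, -0.3026], [0.4498, -0.359], [0.4089, -0.3895], [0.3663, -0.3347]]
[296.18518519 227.77777778] [286 223  21   9 108] [[ 0.37075015 -0.32119623  0.036     ]]
[[0.382, -0.3191], [0.366, -0.331], [0.3607, -0.3244], [0.3769, -0.3124]]
```

View pics/w1.png

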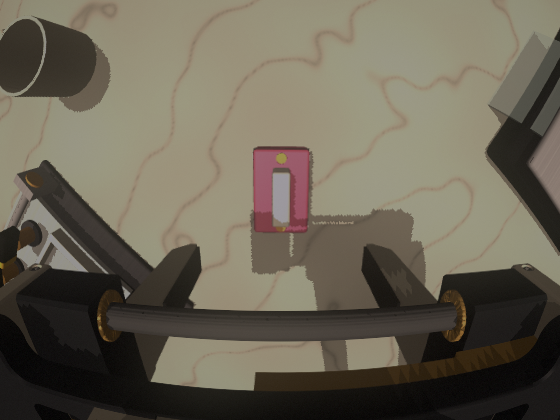

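The wrist view shows the pink case at (281,190), with its rib at (281,198). I fit the rib at z=66 mm and the body at 36 mm.

```bash
cat >>h.py <<'E'
def rect(m,px,z):
    P=plane(m,px,z,True)[:,:2]
    (cx,cy),(w,h),a=cv2.minAreaRect((P*1000).astype(np.float32))
    if w<h: w,h,a=h,w,a+90
    return np.array([cx,cy])/1000,(round(w,1),round(h,1)),((np.radians(a)+np.pi/2)%np.pi-np.pi/2)
def mould(c,im=None,save=None):
    if im is None:
        m=robot.camera_model("wrist");im=robot.read_camera("wrist")
        if save: cv2.imwrite(save,im)
    b=mask(im,c,35);b=cv2.morphologyEx(b,cv2.MORPH_OPEN,np.ones((2,2)))
    ps=[p for _,st,p in blobs(b,40)]; big=max(ps,key=len); cen=big.mean(0)
    ps=[p for p in ps if np.linalg.norm(p.mean(0)-cen)<110]
    hull=cv2.convexHull(np.vstack(ps).astype(np.int32))
    inside=np.zeros(b.shape,np.uint8);cv2.fillPoly(inside,[hull],255)
    hsv=cv2.cvtColor(im,cv2.COLOR_BGR2HSV)
    w=cv2.inRange(hsv,(0,0,60),(180,85,255))&cv2.erode(inside,np.ones((5,5)))
    rib=max((p for _,st,p in blobs(w,50)),key=len)
    B=rect(m,hull[:,0],.036); A=rect(m,rib,.066)
    print(c,"body",B,"\n rib",A); return A,B
E
python3 - <<'E'
from h import *
mould("pink")
E
```

```text
pink body (array([ 0.40433957, -0.34152411]), (80.9, 51.9), np.float64(-0.9364800909859703)) 
 rib (array([ 0.4066973 , -0.34311206]), (52.7, 15.2), np.float64(-0.9216846332339261))
```

```bash
python3 -c "
from h import *
go([.4055,-.3422,.067],-.93)"
```

```text
t1.2 pos [ 0.401  -0.3379  0.2014] yaw -0.927 q6 1.70 | shift [  6.2  -1.1 134.4] turn 0.003 open 0.093
```

>>> arm_command --increments "0.3 6 -1 45 0; 0.4 6 -1 90 0; 0.4 6 -1 125 0; 0.4 6 -1 134 0; 0.4 6 -1 134 0" --grip_force 25

```text
t: 1.7
tool_pos: [0.4042, -0.3419, 0.0664]
orientation: [-2.807, 1.409, 0.005]
force: [-0.5, -0.5, -0.3]
opening: 0.0584
gripper_force: 0.0
```

>>> arm_command --increments "1 0 0 0 0; 1 0 0 0 0; 1 0 0 0 0; 1 0 0 0 0; 1 0 0 0 0"

```text
t: 2.2
tool_pos: [0.406, -0.3423, 0.0683]
orientation: [2.808, -1.408, 0.002]
force: [0.3, 0.7, -0.2]
opening: 0.0203
gripper_force: 0.0
```

>>> arm_command --increments "1 0 0 0 0; 1 0 0 -40 0; 1 0 0 -80 0; 1 0 0 -120 0; 1 0 0 -120 0"

```text
t: 2.7
tool_pos: [0.4081, -0.3445, 0.1943]
orientation: [2.805, -1.407, 0.015]
force: [0.2, -2.2, -1.0]
opening: 0.0158
gripper_force: 25.0
```

```bash
python3 - <<'E'
from h import *
y=-.145
S=np.array([.562,.004]);ex=np.array([np.cos(y),np.sin(y)]);ey=np.array([-ex[1],ex[0]])
p=S-.111*ey
go([*p,.19],y)
E
```

```text
t2.7 pos [ 0.4081 -0.3445  0.1943] yaw -0.930 q6 1.70 | shift [-109.  -253.2    3.5] turn -0.785 open 0.016
```

>>> arm_command --increments "1 -18 -42 -3 -0.13; 1 -36 -84 -6 -0.26; 1 -54 -126 -6 -0.39; 1 -72 -168 -6 -0.52; 1 -72 -168 -6 -0.52"

```text
t: 3.2
tool_pos: [0.4988, -0.1789, 0.1922]
orientation: [-3.076, 0.625, 0.002]
force: [-0.4, -0.0, -2.4]
opening: 0.0162
gripper_force: 25.0
```

```bash
python3 - <<'E'
from h import *
y=-.145
S=np.array([.562,.004]);ex=np.array([np.cos(y),np.sin(y)]);ey=np.array([-ex[1],ex[0]])
p=S-.111*ey
go([*p,.2],y)
E
```

```text
t3.2 pos [ 0.4988 -0.1789  0.1922] yaw -0.401 q6 1.53 | shift [ 15.  -85.7  -7.6] turn -0.256 open 0.016
```

>>> arm_command --increments "1 7 -43 -4 -0.13; 1 15 -86 -8 -0.256; 1 15 -86 -8 -0.256; 1 15 -86 -8 -0.256"

```text
t: 3.6
tool_pos: [0.545, -0.1105, 0.2004]
orientation: [3.132, -0.241, -0.003]
force: [-0.5, -0.6, -2.4]
opening: 0.0156
gripper_force: 25.0
```

```bash
python3 - <<'E'
from h import *
go([.546,-.106,.2],-.145)
m=robot.camera_model("wrist");im=robot.read_camera("wrist");cv2.imwrite("pics/w2.png",im)
print(m["eye"],m["rotation"].tolist())
im=robot.read_camera("top");cv2.imwrite("pics/top2.png",im)
E
```

```text
t3.6 pos [ 0.545  -0.1105  0.2004] yaw -0.153 q6 1.43 | shift [ 0.3 -4.6  0.4] turn -0.008 open 0.016
[ 0.62177973 -0.12301636  0.34162803] [1.9121017842413401, -2.2317363110209008, -0.31977601243306547]
```

View pics/w2.png

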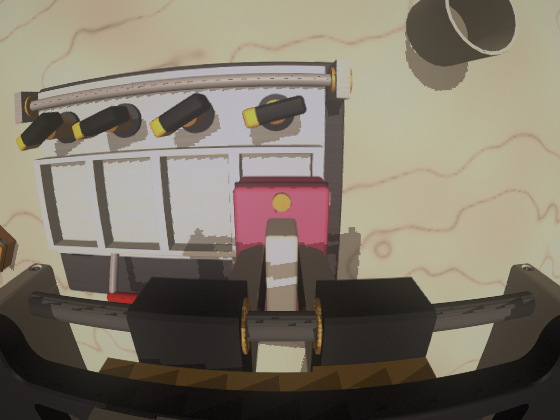

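The wrist view shows bar centres near (274,111), (183,115), (101,122) and (39,130), with the yellow ends on the left. The bay walls are clear, and the pink case hangs over bay 4.

```bash
cat >>h.py <<'E'
def knobs(im,m):
    h=cv2.cvtColor(im,cv2.COLOR_BGR2HSV)
    y=cv2.inRange(h,(22,140,80),(34,255,255))
    for ce,st,p in blobs(y,40):
        if ce[1]<165: print("yellow",ce.round(1),st[4],plane(m,ce,.104,True)[0][:2].round(4))
E
python3 - <<'E'
from h import *
im=cv2.imread("pics/w2.png")
m=robot.camera_model("wrist");m["eye"]=np.array([0.62177973,-0.12301636,0.34162803]);m["rotation"]=np.array([1.9121017842413401,-2.2317363110209008,-0.31977601243306547])
knobs(im,m)
K=plane(m,[(274,111),(183,115),(101,122),(39,130)],.104,True)[:,:2];print(K.round(4).tolist(),np.linalg.norm(np.diff(K,axis=0),axis=1))
d=K[3]-K[0];print("yaw",-np.arctan2(d[0],d[1]))
cv2.imwrite("pics/w2c.png",cv2.resize(im[60:270,0:360],None,fx=2.2,fy=2.2,interpolation=cv2.INTER_CUBIC))
E
```

```text
yellow [250.2 116.8] 167 [ 0.6249 -0.101 ]
yellow [156.4 126.4] 144 [ 0.632  -0.0288]
yellow [ 76.7 130. ] 99 [0.6467 0.0452]
yellow [ 19.7 142. ] 65 [0.6542 0.1175]
[[0.6263, -0.1186], [0.6359, -0.0516], [0.6469, 0.0192], [0.658, 0.0887]] [0.06770787 0.07167613 0.07035507]
yaw -0.15169339164079215
```

View pics/w2c.png

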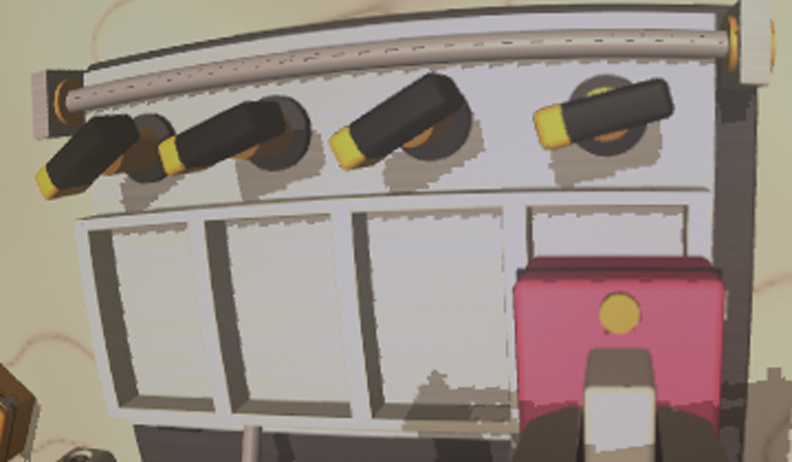

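```bash
python3 - <<'E'
from h import *
m=robot.camera_model("wrist");m["eye"]=np.array([0.62177973,-0.12301636,0.34162803]);m["rotation"]=np.array([1.9121017842413401,-2.2317363110209008,-0.31977601243306547])
c=np.array([(90,230),(196.5,222),(342.5,212),(515,207),(686,206)]);Y=np.array([143,74,0,-74,-143])/1000
P=plane(m,c/2.2+[0,60],.060,True)[:,:2];print(P.round(4).tolist(),np.linalg.norm(np.diff(P,axis=0),axis=1))
A=np.polyfit(Y,P,1);print(A,"yaw",-np.arctan2(A[0,0],A[0,1]))
y=-np.arctan2(A[0,0],A[0,1]);ex=np.array([np.cos(y),np.sin(y)])
print("S rear",A[1]-.046*ex)
# yaw bars
K=plane(m,[(274,111),(183,115),(101,122),(39,130)],.104,True)[:,:2]
print("S knobs",K.mean(0)-.082*ex)
# handle + tray from top image
im=cv2.imread("pics/top0.png");mt=robot.camera_model("top")
p=max((p for _,s,p in blobs(mask(im,"red"),50)),key=len)
Q=plane(mt,p,.068)[:,:2];u,s,v=np.linalg.svd(Q-Q.mean(0));print("handle yaw",-np.arctan(v[0,0]/v[0,1]),Q.mean(0)+.103*ex)
# mould in the gripper relative to the tool
E
```

```text
[[0.6284, 0.1356], [0.6178, 0.0685], [0.6072, -0.005], [0.5958, -0.0775], [0.5856, -0.1445]] [0.06790346 0.07422555 0.07343295 0.06780008]
[[ 0.14925981  0.98093258]
 [ 0.60696249 -0.00458106]] yaw -0.15100284595507885
S rear [0.56148594 0.0023387 ]
S knobs [ 0.56072058 -0.00322723]
handle yaw -0.15010534128638267 [0.56093699 0.00254336]
```

>>> arm_command --increments "1 0 -3.5 20 0; 1 0 -3.5 50 0; 1 0 -3.5 66 0; 1 0 -3.5 66 0"

```text
t: 4.1
tool_pos: [0.5431, -0.1079, 0.1321]
orientation: [-3.131, 0.245, 0.01]
force: [0.5, 1.1, -2.3]
opening: 0.0157
gripper_force: 25.0
```

```bash
python3 - <<'E'
from h import *
go([.5446,-.1072,.109],-.151)
im=robot.read_camera("wrist");cv2.imwrite("pics/w3.png",im)
go([.5446,-.1072,.109],-.151)
E
```

```text
t4.1 pos [ 0.5431 -0.1079  0.1321] yaw -0.156 q6 1.44 | shift [ 1.5 -0.9 23.1] turn -0.005 open 0.016
t4.2 pos [ 0.5444 -0.1081  0.1342] yaw -0.156 q6 1.44 | shift [ 0.2 -0.9 25.2] turn -0.005 open 0.016
```

View pics/w3.png

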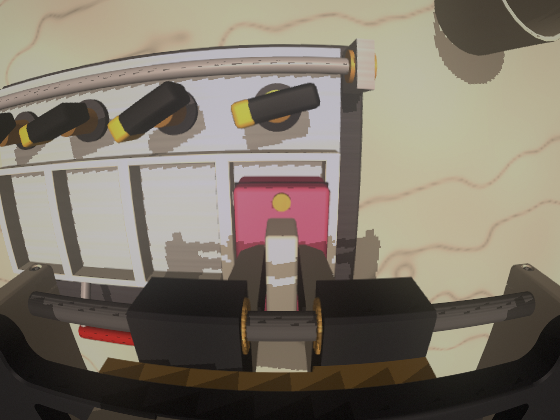

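The pink case (235–329 px) sits nearly centred between the bay-4 walls (230–327). I shift it 1.5 mm left and lower it.

>>> arm_command --increments "1 0 -1.5 8 0; 1 0 -1.5 16 0; 1 0 -1.5 22 0; 1 0 -1.5 24 0; 1 0 -1.5 24 0"

```text
t: 4.65
tool_pos: [0.5459, -0.106, 0.1112]
orientation: [-3.132, 0.242, 0.001]
force: [-0.7, 0.2, -3.0]
opening: 0.016
gripper_force: 25.0
```

```bash
python3 - <<'E'
from h import *
print(robot.read_state()["force"])
go([.5446,-.1072,.107],-.151)
E
```

```text
[-0.67039355  0.19938012 -2.96348317]
t4.7 pos [ 0.5459 -0.106   0.1112] yaw -0.154 q6 1.44 | shift [-1.1  1.4  4.2] turn -0.003 open 0.016
```

>>> arm_command --increments "1 0 0 2 0; 1 0 0 3 0; 1 0 0 3 0; 0.55 0 0 3 0; 0.55 0 0 3 0"

```text
t: 5.15
tool_pos: [0.5466, -0.1063, 0.1092]
orientation: [3.132, -0.242, 0.002]
force: [-0.4, 0.0, -0.4]
opening: 0.0271
gripper_force: 0.0
```

>>> arm_command --increments "0.55 0 0 0 0; 0.55 0 0 -40 0; 0.55 0 0 -80 0; 0.55 0 0 -100 0"

```text
t: 5.55
tool_pos: [0.5477, -0.1065, 0.213]
orientation: [3.131, -0.242, 0.008]
force: [-0.3, -0.0, 0.7]
opening: 0.042
gripper_force: 0.0
```

```bash
python3 - <<'E'
from h import *
go([.45,.1,.21],.4)
m=robot.camera_model("wrist");print(m["eye"].tolist(),m["rotation"].tolist())
im=robot.read_camera("wrist");cv2.imwrite("pics/w4.png",im)
mt=robot.camera_model("top");im=robot.read_camera("top")
for c in("teal","amber","pink"):
  for ce,st,p in blobs(mask(im,c),150):
    Q=plane(mt,p,.036)[:,:2]*1000;print(c,st[4],cv2.minAreaRect(Q.astype(np.float32)))
E
```

```text
t5.5 pos [ 0.5477 -0.1065  0.213 ] yaw -0.154 q6 1.44 | shift [-128.2 -189.1    2.2] turn -0.554 open 0.042
[0.6234591949004811, -0.11894468605896258, 0.3548081051418835] [1.9146549231860053, -2.236472387050005, -0.3118126880559934]
teal 447 ((389.1683044433594, 329.41070556640625), (53.690494537353516, 84.37199401855469), 25.058305740356445)
amber 448 ((543.154541015625, 332.5220031738281), (87.08088684082031, 50.92128372192383), 45.440834045410156)
pink 161 ((537.6778564453125, -103.22964477539062), (42.47053909301758, 66.12765502929688), 81.06959533691406)
```

View pics/w4.png

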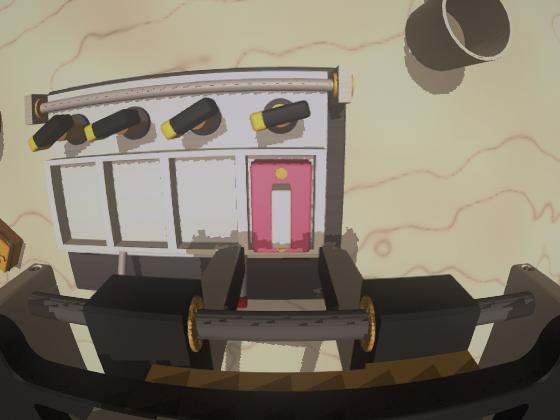

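Pink lies flat in bay 4. The other two cases haven't moved. Amber is next.

>>> arm_command --increments "0.4 -7 -43 2 -0.095; 0.2 -14 -87 4 -0.19; 0 -22 -130 6 -0.285; 0 -29 -174 8 -0.38; 0 -36 -217 10 -0.47"

```text
t: 6.15
tool_pos: [0.5429, 0.1155, 0.197]
orientation: [-3.102, -0.5, 0.003]
force: [1.0, -0.7, -0.2]
opening: 0.0772
gripper_force: 0.0
```

>>> arm_command --increments "0 13 -42 0 -0.095; 0 26 -84 0 -0.19; 0 39 -126 0 -0.285; 0 53 -168 0 -0.38; 0 67 -210 0 -0.47"

```text
t: 6.65
tool_pos: [0.5414, 0.3358, 0.1968]
orientation: [2.9, 1.208, -0.003]
force: [1.0, -0.9, 1.0]
opening: 0.0928
gripper_force: 0.0
```

>>> arm_command --increments "0 0 0 0 0; 0 0 0 0 0"

```text
t: 6.85
tool_pos: [0.5413, 0.3348, 0.1966]
orientation: [2.901, 1.205, -0.004]
force: [-0.8, 0.2, 0.6]
opening: 0.0928
gripper_force: 0.0
```

```bash
python3 - <<'E'
from h import *
A,B=mould("amber",save="pics/w5.png")
p=(A[0]+B[0])/2
go([*p,.067],B[2])
E
```

```text
amber body (array([0.54636188, 0.3346666 ]), (80.7, 50.3), np.float64(0.8048000908870026)) 
 rib (array([0.54864771, 0.33839301]), (49.9, 15.5), np.float64(0.7958694464875311))
t6.9 pos [0.5417 0.3338 0.197 ] yaw 0.786 q6 1.26 | shift [  6.3   2.2 130. ] turn -0.019 open 0.093
```

>>> arm_command --increments "0.3 6 2 45 -0.015; 0.4 6 2 90 -0.015; 0.4 6 2 122 -0.015; 0.4 6 2 130 -0.015; 0.4 6 2 130 -0.015"

```text
t: 7.4
tool_pos: [0.5472, 0.3353, 0.0671]
orientation: [2.894, 1.222, -0.005]
force: [0.1, 0.3, 0.9]
opening: 0.0584
gripper_force: 0.0
```

>>> arm_command --increments "1 0 0 0 0; 1 0 0 0 0; 1 0 0 0 0; 1 0 0 0 0; 1 0 0 0 0"

```text
t: 7.9
tool_pos: [0.5483, 0.3373, 0.0693]
orientation: [-2.893, -1.225, -0.002]
force: [-0.2, -0.1, -0.1]
opening: 0.0203
gripper_force: 0.0
```

>>> arm_command --increments "1 0 0 0 0; 1 0 0 -40 0; 1 0 0 -80 0; 1 0 0 -120 0; 1 0 0 -130 0"

```text
t: 8.4
tool_pos: [0.5502, 0.3383, 0.2046]
orientation: [-2.893, -1.224, -0.013]
force: [0.1, 0.7, -1.0]
opening: 0.0158
gripper_force: 25.0
```

```bash
cat >>h.py <<'E'
SY=-.151;S=np.array([.5613,.0025]);EX=np.array([np.cos(SY),np.sin(SY)]);EY=np.array([-EX[1],EX[0]])
def bay(i): return S+EY*[0,.111,.037,-.037,-.111][i]
E
python3 - <<'E'
from h import *
go([*bay(1),.2],SY)
E
```

```text
t8.4 pos [0.5502 0.3383 0.2046] yaw 0.801 q6 1.24 | shift [-143.   177.3    4. ] turn 0.952 open 0.016
```

>>> arm_command --increments "1 -20 25 0 0.136; 1 -40 50 0 0.272; 1 -60 74 0 0.408; 1 -80 99 0 0.544; 1 -100 124 0 0.68"

```text
t: 8.9
tool_pos: [0.5666, 0.1776, 0.1967]
orientation: [3.136, 0.181, -0.004]
force: [0.5, 0.4, -2.6]
opening: 0.0162
gripper_force: 25.0
```

>>> arm_command --increments "1 0 0 0 0.13; 1 0 0 0 0.27; 1 0 0 0 0.27"

```text
t: 9.2
tool_pos: [0.5667, 0.1784, 0.1969]
orientation: [3.132, -0.239, -0.004]
force: [-0.7, -0.2, -1.7]
opening: 0.016
gripper_force: 25.0
```

```bash
python3 - <<'E'
from h import *
go([*bay(1),.2],SY)
E
```

```text
t9.2 pos [0.5667 0.1784 0.1969] yaw -0.152 q6 1.94 | shift [21.1 63.7 -3.1] turn -0.001 open 0.016
```

>>> arm_command --increments "1 11 32 0 0; 1 21 64 0 0; 1 21 64 0 0; 1 21 64 40 0; 1 21 64 64 0"

```text
t: 9.7
tool_pos: [0.5778, 0.1128, 0.1322]
orientation: [3.133, -0.228, -0.003]
force: [-0.4, -0.2, -3.3]
opening: 0.0158
gripper_force: 25.0
```

>>> arm_command --increments "1 0 0 0 0; 1 0 0 0 0"

```text
t: 9.9
tool_pos: [0.578, 0.1131, 0.134]
orientation: [3.133, -0.23, -0.003]
force: [0.7, 0.1, -1.9]
opening: 0.0156
gripper_force: 25.0
```

```bash
python3 - <<'E'
from h import *
go([*bay(1),.108],SY)
im=robot.read_camera("wrist");cv2.imwrite("pics/w6.png",im)
go([*bay(1),.108],SY)
E
```

```text
t9.9 pos [0.578  0.1131 0.134 ] yaw -0.146 q6 1.82 | shift [ 0.2  0.8 26. ] turn 0.005 open 0.016
t9.9 pos [0.5787 0.1131 0.1352] yaw -0.147 q6 1.82 | shift [-0.6  0.9 27.2] turn 0.004 open 0.016
```

View pics/w6.png

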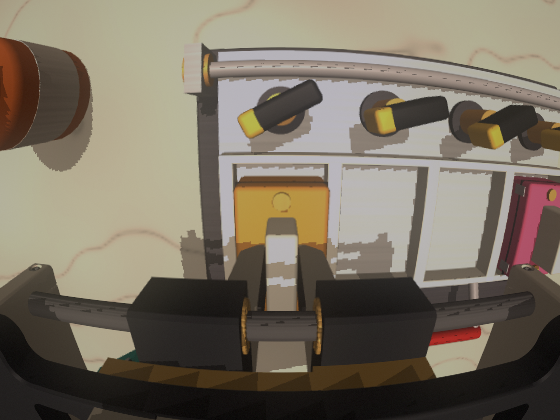

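Amber is centred over bay 1 (235–329 px against walls 233–328). I lower it.

>>> arm_command --increments "1 0 0 10 0; 1 0 0 20 0; 1 0 0 25 0; 1 0 0 27 0; 1 0 0 27 0"

```text
t: 10.45
tool_pos: [0.5783, 0.1127, 0.1085]
orientation: [-3.133, 0.234, 0.001]
force: [-6.2, -0.2, 8.5]
opening: 0.0157
gripper_force: 25.0
```

>>> arm_command --increments "1 0 0 0 0; 0.55 0 0 0 0; 0.55 0 0 0 0; 0.55 0 0 0 0"

```text
t: 10.85
tool_pos: [0.5787, 0.1125, 0.1075]
orientation: [3.133, -0.234, 0.0]
force: [-0.3, 0.1, -0.2]
opening: 0.035
gripper_force: 0.0
```

>>> arm_command --increments "0.55 0 0 -40 0; 0.55 0 0 -80 0; 0.55 0 0 -100 0; 0.55 0 0 -100 0"

```text
t: 11.25
tool_pos: [0.5811, 0.1128, 0.2122]
orientation: [-3.131, 0.234, -0.012]
force: [0.4, -0.1, 0.4]
opening: 0.0422
gripper_force: 0.0
```

```bash
python3 - <<'E'
from h import *
mt=robot.camera_model("top");im=robot.read_camera("top")
for c in("teal","amber","pink"):
  for ce,st,p in blobs(mask(im,c),100):
    Q=plane(mt,p,.036)[:,:2]*1000;print(c,st[4],cv2.minAreaRect(Q.astype(np.float32)))
go([.389,.329,.2],-1.134)
E
```

```text
teal 433 ((432.4188537597656, 334.97454833984375), (53.67449188232422, 84.17510223388672), 25.008310317993164)
amber 327 ((569.419189453125, 113.49185180664062), (52.88622283935547, 65.2035903930664), 80.94932556152344)
pink 338 ((548.0853271484375, -113.04891967773438), (58.9054069519043, 89.92312622070312), 81.33563995361328)
t11.3 pos [0.5799 0.1127 0.2094] yaw -0.149 q6 1.83 | shift [-221.  -185.5    8.8] turn 0.985 open 0.042
```

Teal has been knocked to about (0.432, 0.335). I use the half-turn grasp (yaw 2.007) to stay within joint 6's range.

>>> arm_command --increments "0.3 -32 -35 2 -0.14; 0.1 -64 -71 4 -0.28; 0 -96 -106 6 -0.42; 0 -128 -142 8 -0.56; 0 -160 -177 8 -0.7"

```text
t: 11.8
tool_pos: [0.4444, 0.312, 0.1968]
orientation: [3.02, 0.862, -0.006]
force: [-0.0, 0.3, 0.6]
opening: 0.0776
gripper_force: 0.0
```

>>> arm_command --increments "0 0 0 0 -0.145; 0 0 0 0 -0.29; 0 0 0 0 -0.435; 0 0 0 0 -0.58; 0 0 0 0 -0.725"

```text
t: 12.3
tool_pos: [0.4456, 0.3109, 0.197]
orientation: [-2.518, -1.878, 0.006]
force: [0.5, 0.2, -1.7]
opening: 0.0926
gripper_force: 0.0
```

>>> arm_command --increments "0 0 0 0 -0.145; 0 0 0 0 -0.29; 0 0 0 0 -0.435; 0 0 0 0 -0.58; 0 0 0 0 -0.725"

```text
t: 12.8
tool_pos: [0.4457, 0.3108, 0.1969]
orientation: [-1.688, -2.648, 0.005]
force: [0.0, 0.7, 0.5]
opening: 0.0934
gripper_force: 0.0
```

>>> arm_command --increments "0 0 0 0 0; 0 0 0 0 0"

```text
t: 13.0
tool_pos: [0.4461, 0.311, 0.1979]
orientation: [-1.702, -2.639, 0.003]
force: [0.6, -0.1, 0.2]
opening: 0.0934
gripper_force: 0.0
```

```bash
python3 - <<'E'
from h import *
A,B=mould("teal",save="pics/w7.png")
p=(A[0]+B[0])/2
go([*p,.067],B[2])
E
```

```text
teal body (array([0.43472061, 0.33733557]), (81.9, 52.6), np.float64(-1.1451622315007848)) 
 rib (array([0.43300504, 0.33795123]), (52.2, 16.4), np.float64(-1.1393694899452127))
t13.1 pos [0.4463 0.3111 0.1984] yaw 1.997 q6 0.09 | shift [ 2.930e+01 -1.000e-01  1.314e+02] turn 0.0 open 0.093
```

>>> arm_command --increments "0.3 29 0 35 0; 0.4 29 0 80 0; 0.4 29 0 120 0; 0.4 29 0 131 0; 0.4 29 0 131 0"

```text
t: 13.55
tool_pos: [0.4331, 0.3367, 0.0665]
orientation: [-1.698, -2.641, 0.007]
force: [-0.2, -0.7, 0.3]
opening: 0.0582
gripper_force: 0.0
```

>>> arm_command --increments "1 0 0 0 0; 1 0 0 0 0; 1 0 0 0 0; 1 0 0 0 0; 1 0 0 0 0"

```text
t: 14.05
tool_pos: [0.4351, 0.338, 0.0695]
orientation: [1.696, 2.644, 0.002]
force: [-0.6, -1.0, 0.1]
opening: 0.0201
gripper_force: 0.0
```

>>> arm_command --increments "1 0 0 0 0; 1 0 0 -40 0; 1 0 0 -80 0; 1 0 0 -120 0; 1 0 0 -130 0"

```text
t: 14.55
tool_pos: [0.4367, 0.3391, 0.2041]
orientation: [1.695, 2.641, 0.011]
force: [1.1, 0.0, -2.1]
opening: 0.0157
gripper_force: 25.0
```

```bash
python3 - <<'E'
from h import *
go([*bay(2),.2],SY);go([*bay(3),.2],SY)
E
```

```text
t14.6 pos [0.4367 0.3391 0.2041] yaw 2.001 q6 0.14 | shift [-327.    -6.8    3.7] turn -0.99 open 0.016
t14.6 pos [0.4367 0.3391 0.2041] yaw 2.001 q6 0.14 | shift [-388.8  -47.4    3.3] turn -0.99 open 0.016
```

>>> arm_command --increments "1 -48 -1 0 -0.14; 1 -96 -2 0 -0.28; 1 -144 -3 0 -0.42; 1 -192 -4 0 -0.56; 1 -240 -5 0 -0.7"

```text
t: 15.05
tool_pos: [0.5255, 0.1267, 0.1972]
orientation: [-0.713, -3.058, 0.001]
force: [1.8, 0.2, -1.3]
opening: 0.0156
gripper_force: 25.0
```

>>> arm_command --increments "1 0 0 0 -0.145; 1 0 0 0 -0.29; 1 0 0 0 -0.29; 1 0 0 0 -0.29"

```text
t: 15.45
tool_pos: [0.5252, 0.1285, 0.1976]
orientation: [-0.279, -3.128, 0.0]
force: [0.6, -0.6, -1.8]
opening: 0.0161
gripper_force: 25.0
```

```bash
python3 - <<'E'
from h import *
go([*bay(2),.2],SY)
E
```

```text
t15.4 pos [0.5252 0.1285 0.1976] yaw 2.964 q6 -1.25 | shift [-56.9 -80.6  -2.4] turn -0.027 open 0.016
```

>>> arm_command --increments "1 -28 -40 0 -0.027; 1 -57 -80.5 0 -0.027; 1 -57 -80.5 0 -0.027; 1 -57 -80.5 40 -0.027; 1 -57 -80.5 64 -0.027"

```text
t: 15.95
tool_pos: [0.5673, 0.0395, 0.1326]
orientation: [-0.237, -3.132, -0.0]
force: [-1.1, 0.0, -2.2]
opening: 0.0157
gripper_force: 25.0
```

>>> arm_command --increments "1 0 0 0 0; 1 0 0 0 0"

```text
t: 16.15
tool_pos: [0.5675, 0.0399, 0.1346]
orientation: [-0.232, -3.132, -0.0]
force: [-0.5, -0.6, -1.2]
opening: 0.0161
gripper_force: 25.0
```

```bash
python3 - <<'E'
from h import *
go([*bay(2),.108],SY)
m=robot.camera_model("wrist");print(m["eye"].tolist(),m["rotation"].tolist())
im=robot.read_camera("wrist");cv2.imwrite("pics/w8.png",im)
go([*bay(2),.108],SY)
E
```

```text
t16.1 pos [0.5675 0.0399 0.1346] yaw 2.994 q6 -1.44 | shift [ 0.5 -0.9 26.6] turn 0.003 open 0.016
[0.48986921815233064, 0.05077606510732275, 0.2761379071619467] [2.2075749142066265, 1.9022339281044676, 0.27141584235466465]
t16.2 pos [0.5684 0.0399 0.1359] yaw 2.994 q6 -1.44 | shift [ 1.4 -1.  27.9] turn 0.004 open 0.016
```

View pics/w8.png

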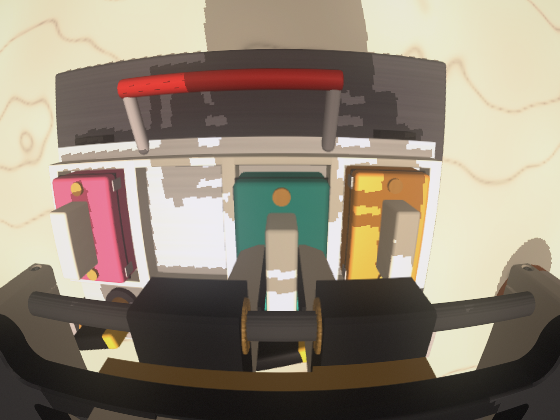

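Teal is centred over bay 2 (235–329 px). Pink and amber are seated, and the handle is at (230,82). I lower teal.

>>> arm_command --increments "1 0 0 10 0; 1 0 0 20 0; 1 0 0 25 0; 1 0 0 26.5 0; 1 0 0 26.5 0"

```text
t: 16.7
tool_pos: [0.5678, 0.0393, 0.1086]
orientation: [-0.23, -3.133, 0.0]
force: [-3.3, -0.3, 4.5]
opening: 0.0159
gripper_force: 25.0
```

>>> arm_command --increments "1 0 0 0 0; 0.55 0 0 0 0; 0.55 0 0 0 0; 0.55 0 0 0 0"

```text
t: 17.1
tool_pos: [0.568, 0.0392, 0.108]
orientation: [0.231, 3.133, -0.0]
force: [0.5, 0.5, 0.2]
opening: 0.0355
gripper_force: 0.0
```

>>> arm_command --increments "0.55 0 0 -40 0; 0.55 0 0 -80 0; 0.55 0 0 -100 0; 0.55 0 0 -100 0"

```text
t: 17.5
tool_pos: [0.5703, 0.0392, 0.2126]
orientation: [0.23, 3.126, 0.001]
force: [0.4, -0.2, 0.8]
opening: 0.0421
gripper_force: 0.0
```

>>> arm_command --increments "0.55 0 0 0 0.14; 0.55 0 0 0 0.28; 0.55 0 0 0 0.42; 0.55 0 0 0 0.56; 0.55 0 0 0 0.7"

```text
t: 18.0
tool_pos: [0.5671, 0.0393, 0.2061]
orientation: [-1.298, -2.858, 0.002]
force: [-0.0, 0.5, -0.3]
opening: 0.0417
gripper_force: 0.0
```

```bash
python3 - <<'E'
from h import *
go([*(bay(1)+.082*EX),.2],SY+.6)
E
```

```text
t18.0 pos [0.5671 0.0393 0.2061] yaw 2.289 q6 -0.74 | shift [-14.8 109.1   5.9] turn -1.302 open 0.042
```

>>> arm_command --increments "0.68 -5 36 0 0.14; 0.68 -10 73 0 0.28; 0.68 -15 109 0 0.42; 0.68 -15 109 0 0.45; 0.68 -15 109 0 0.45"

```text
t: 18.5
tool_pos: [0.6588, 0.1005, 0.2052]
orientation: [-1.894, -2.503, 0.004]
force: [-0.4, -0.2, -1.3]
opening: 0.0299
gripper_force: 0.0
```

```bash
python3 - <<'E'
from h import *
m=robot.camera_model("wrist");im=robot.read_camera("wrist");cv2.imwrite("pics/w9.png",im)
h=cv2.cvtColor(im,cv2.COLOR_BGR2HSV)
for ce,st,p in blobs(cv2.inRange(h,(20,140,80),(34,255,255)),40):
    print("yellow",ce.round(1),st[4],plane(m,ce,.104,True)[0][:2].round(4))
for i in(1,2,3,4): print((bay(i)+.082*EX).round(4))
go([*(bay(1)+.082*EX),.1],1.84)
E
```

```text
yellow [201.8 258.2] 49 [0.6037 0.047 ]
[0.6591 0.0999]
[0.6479 0.0267]
[ 0.6368 -0.0464]
[ 0.6257 -0.1196]
t18.6 pos [0.6586 0.1    0.2062] yaw 1.847 q6 -0.20 | shift [ -0.3   0.7 106.2] turn 0.007 open 0.029
```

View pics/w9.png

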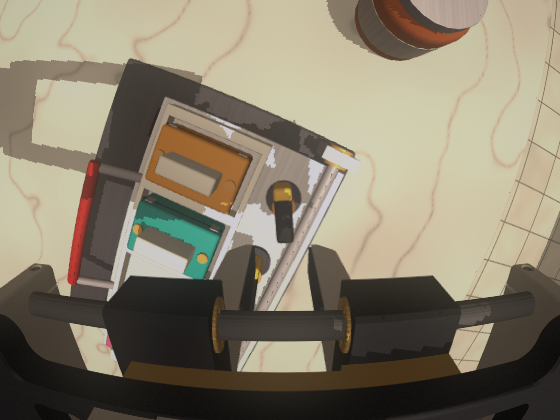

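Knob 1 is at (284,212), its yellow end at (283,190), almost parallel to the image's vertical axis. I check its position.

```bash
python3 - <<'E'
from h import *
m=robot.camera_model("wrist")
print(plane(m,[(282.5,184),(284.5,209),(287.5,242)],.104,True).round(4))
E
```

```text
[[0.6516 0.1253 0.104 ]
 [0.6586 0.1065 0.104 ]
 [0.6685 0.0805 0.104 ]]
```

>>> arm_command --increments "0.68 1 1 35 -0.08; 0.68 1 1 75 -0.08; 0.68 1 1 100 -0.08; 0.68 1 1 107 -0.08; 0.68 1 1 107 -0.08" --grip_force 30

```text
t: 19.05
tool_pos: [0.6589, 0.1008, 0.1003]
orientation: [-1.794, -2.577, 0.002]
force: [0.0, -0.2, 0.8]
opening: 0.0301
gripper_force: 0.0
```

>>> arm_command --increments "1 0 0 0 0; 1 0 0 0 0; 1 0 0 0 0; 1 0 0 0 0; 1 0 0 0 0"

```text
t: 19.55
tool_pos: [0.6603, 0.1009, 0.1038]
orientation: [1.795, 2.577, -0.001]
force: [-9.3, -2.9, 9.5]
opening: 0.0135
gripper_force: 30.0
```

```bash
python3 - <<'E'
from h import *
go([*(bay(1)+.082*EX),.1],SY); s=robot.read_state();print(s["force"],s["wrist_torque"])
E
```

```text
t19.6 pos [0.6603 0.1009 0.1038] yaw 1.925 q6 -0.28 | shift [-0.5 -1.5  3.8] turn -1.066 open 0.014
[-9.28441207 -2.88735877  9.49922268] [-0.63176554  1.43851969 -0.05051757]
```

>>> arm_command --increments "1 0 -1 -1.5 0.144; 1 0 -1 -1.5 0.288; 1 0 -1 -1.5 0.432; 1 0 -1 -1.5 0.576; 1 0 -1 -1.5 0.72"

```text
t: 20.05
tool_pos: [0.6595, 0.1008, 0.1038]
orientation: [2.593, 1.772, 0.001]
force: [-1.3, -1.7, 0.4]
opening: 0.0138
gripper_force: 30.0
```

>>> arm_command --increments "1 0 0 0 0.144; 1 0 0 0 0.288; 1 0 0 0 0.432; 1 0 0 0 0.576; 1 0 0 0 0.72"

```text
t: 20.55
tool_pos: [0.6591, 0.1012, 0.1038]
orientation: [3.052, 0.746, -0.0]
force: [-5.1, -0.2, 0.9]
opening: 0.0137
gripper_force: 30.0
```

```bash
python3 - <<'E'
from h import *
go([*(bay(1)+.082*EX),.1],SY); s=robot.read_state();print(s["force"],s["wrist_torque"])
E
```

```text
t20.6 pos [0.6591 0.1012 0.1038] yaw 0.479 q6 1.17 | shift [-0.7  1.1  3.8] turn 0.63 open 0.014
[-5.05361209 -0.15658529  0.91679212] [-0.07157257  0.78127509  0.06146739]
```

>>> arm_command --increments "1 0 0 0 0.144; 1 0 0 0 0.288; 1 0 0 0 0.432; 1 0 0 0 0.576; 1 0 0 0 0.65"

```text
t: 21.05
tool_pos: [0.659, 0.1017, 0.1038]
orientation: [-3.13, 0.267, 0.001]
force: [-4.2, 2.1, 0.7]
opening: 0.014
gripper_force: 30.2
```

>>> arm_command --increments "1 0 0 0 0.04; 1 0 0 0 0.06; 1 0 0 0 0.06"

```text
t: 21.35
tool_pos: [0.6592, 0.1017, 0.1038]
orientation: [-3.121, 0.351, -0.0]
force: [-5.3, 1.7, 3.2]
opening: 0.0145
gripper_force: 31.9
```

```bash
python3 - <<'E'
from h import *
go([*(bay(1)+.082*EX),.1],SY); s=robot.read_state();print(s["force"],s["wrist_torque"])
E
```

```text
t21.4 pos [0.6592 0.1017 0.1038] yaw -0.224 q6 1.87 | shift [0.2 1.8 3.8] turn -0.073 open 0.015
[-5.29972534  1.65877701  3.21887919] [0.38193493 1.04368971 0.75503948]
```

The wrist torque rose to 0.75 N m, so knob 1 is at its stop. I release it and go to knob 2.

>>> arm_command --increments "0.68 0 0 0 0; 0.68 0 0 0 0; 0.68 0 0 -40 0; 0.68 0 0 -80 0; 0.68 0 0 -100 0"

```text
t: 21.85
tool_pos: [0.6612, 0.101, 0.2075]
orientation: [-3.121, 0.353, -0.01]
force: [1.1, -0.3, 0.7]
opening: 0.0298
gripper_force: 0.0
```

>>> arm_command --increments "0.68 0 15 0 -0.145; 0.68 0 30 0 -0.29; 0.68 0 45 0 -0.435; 0.68 0 60 0 -0.58; 0.68 0 74 0 -0.725"

```text
t: 22.35
tool_pos: [0.643, 0.028, 0.203]
orientation: [3.041, 0.785, 0.002]
force: [0.9, -0.2, -0.5]
opening: 0.0295
gripper_force: 0.0
```

>>> arm_command --increments "0.68 0 0 0 -0.145; 0.68 0 0 0 -0.29; 0.68 0 0 0 -0.435; 0.68 0 0 0 -0.58; 0.68 0 0 0 -0.725"

```text
t: 22.85
tool_pos: [0.6431, 0.0286, 0.203]
orientation: [2.565, 1.813, 0.001]
force: [-0.3, -1.0, 0.7]
opening: 0.0297
gripper_force: 0.0
```

>>> arm_command --increments "0.68 0 0 0 -0.145; 0.68 0 0 0 -0.29; 0.68 0 0 0 -0.435; 0.68 0 0 0 -0.48; 0.68 0 0 0 -0.48"

```text
t: 23.35
tool_pos: [0.6431, 0.0287, 0.2029]
orientation: [2.067, 2.365, 0.001]
force: [0.4, -0.1, -0.2]
opening: 0.0298
gripper_force: 0.0
```

```bash
cat >>h.py <<'E'
def axis(i): return bay(i)+.082*EX
def bars(save):
    m=robot.camera_model("wrist");im=robot.read_camera("wrist");cv2.imwrite(save,im)
    h=cv2.cvtColor(im,cv2.COLOR_BGR2HSV)
    for ce,st,p in blobs(cv2.inRange(h,(12,120,60),(34,255,255)),25):
        q=plane(m,ce,.104,True)[0][:2]
        for i in(1,2,3,4):
            d=q-axis(i)
            if .008<np.linalg.norm(d)<.035: print("knob",i,"px",ce.round(0),st[4],"r %.4f yaw %.3f rel %.3f"%(np.linalg.norm(d),np.arctan2(d[1],d[0]),np.arctan2(d[1],d[0])-SY))
E
python3 - <<'E'
from h import *
bars("pics/w10.png")
go([*axis(2),.1],1.7)
E
```

```text
knob 1 px [339. 135.] 220 r 0.0180 yaw -0.094 rel 0.057
knob 2 px [287. 196.] 371 r 0.0200 yaw 1.731 rel 1.882
knob 3 px [264. 274.] 432 r 0.0246 yaw 1.636 rel 1.787
knob 4 px [247. 344.] 104 r 0.0192 yaw 1.477 rel 1.628
knob 4 px [263. 362.] 133 r 0.0193 yaw -0.103 rel 0.048
t23.4 pos [0.643  0.0288 0.2029] yaw 1.703 q6 -0.17 | shift [ -2.6   4.5 102.9] turn 0.003 open 0.030
```

View pics/w10.png

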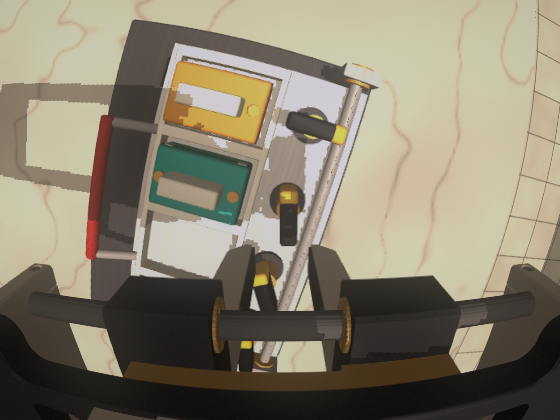

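Knob 1's yellow end points straight to the rear at (339,135). Knob 2's bar runs from (287,185) to (290,243), yaw about 1.74.

>>> arm_command --increments "0.68 -1.5 4.5 35 -0.035; 0.68 -1.5 4.5 70 -0.035; 0.68 -1.5 4.5 95 -0.035; 0.68 -1.5 4.5 101 -0.035; 0.68 -1.5 4.5 101 -0.035"

```text
t: 23.9
tool_pos: [0.6467, 0.028, 0.1007]
orientation: [-2.026, -2.399, 0.002]
force: [0.2, -0.1, 0.4]
opening: 0.0295
gripper_force: 0.0
```

>>> arm_command --increments "1 0 0 0 0; 1 0 0 0 0; 1 0 0 0 0; 1 0 0 0 0; 1 0 0 0 0"

```text
t: 24.4
tool_pos: [0.6488, 0.0281, 0.1039]
orientation: [2.024, 2.399, 0.003]
force: [0.6, -0.4, 7.2]
opening: 0.0136
gripper_force: 29.8
```

```bash
cat >>h.py <<'E'
def chk(i):
    go([*axis(i),.1],None); s=robot.read_state();M=R.from_rotvec(s["orientation"]).as_matrix()
    print("to stop",np.arctan2(M[1,0],M[0,0])-SY,"f_tool",(M.T@s["force"]).round(1),"tz %.2f"%s["wrist_torque"][2])
E
python3 -c "
from h import *
chk(2)"
```

```text
t24.4 pos [0.6488 0.0281 0.1039] yaw 1.740 q6 -0.20 | shift [-1.2 -1.1  3.9] turn None open 0.014
to stop 1.8906652799871062 f_tool [-0.5  0.5 -7.2] tz -0.05
```

>>> arm_command --increments "1 0 0 -1.5 0.144; 1 0 0 -1.5 0.288; 1 0 0 -1.5 0.432; 1 0 0 -1.5 0.576; 1 0 0 -1.5 0.72"

```text
t: 24.9
tool_pos: [0.6485, 0.0281, 0.104]
orientation: [2.745, 1.525, 0.004]
force: [3.3, -0.0, -1.6]
opening: 0.0141
gripper_force: 29.8
```

>>> arm_command --increments "1 0 0 0 0.144; 1 0 0 0 0.288; 1 0 0 0 0.432; 1 0 0 0 0.576; 1 0 0 0 0.72"

```text
t: 25.4
tool_pos: [0.6483, 0.0283, 0.104]
orientation: [3.108, 0.46, 0.004]
force: [1.6, -0.2, -0.7]
opening: 0.0138
gripper_force: 29.8
```

>>> arm_command --increments "1 0 0 0 0.144; 1 0 0 0 0.288; 1 0 0 0 0.432; 1 0 0 0 0.48; 1 0 0 0 0.52"

```text
t: 25.9
tool_pos: [0.648, 0.0285, 0.104]
orientation: [-3.122, 0.347, -0.002]
force: [1.1, 2.0, 1.4]
opening: 0.0145
gripper_force: 31.9
```

>>> arm_command --increments "1 0 0 0 0; 1 0 0 0 0"

```text
t: 26.1
tool_pos: [0.6478, 0.0285, 0.1039]
orientation: [-3.122, 0.342, -0.002]
force: [-1.4, 2.5, 4.5]
opening: 0.014
gripper_force: 30.8
```

```bash
python3 -c "
from h import *
chk(2)"
```

```text
t26.1 pos [0.6478 0.0285 0.1039] yaw -0.218 q6 1.75 | shift [0.5 1.7 3.9] turn None open 0.014
to stop -0.06743518048674446 f_tool [-1.9 -2.1 -4.5] tz 0.60
```

Torque 0.6 N m, so knob 2 is at its stop. On to knob 3.

>>> arm_command --increments "0.68 0 0 0 0; 0.68 0 0 0 0; 0.68 0 0 -40 0; 0.68 0 0 -80 0; 0.68 0 0 -100 0"

```text
t: 26.6
tool_pos: [0.6488, 0.0277, 0.2072]
orientation: [-3.122, 0.346, -0.007]
force: [-0.2, -0.0, -0.1]
opening: 0.0291
gripper_force: 0.0
```

>>> arm_command --increments "0.68 1 15 0 -0.145; 0.68 2 30 0 -0.29; 0.68 3 45 0 -0.435; 0.68 4 60 0 -0.58; 0.68 5 74 0 -0.725"

```text
t: 27.1
tool_pos: [0.6358, -0.0462, 0.2028]
orientation: [3.04, 0.793, -0.001]
force: [0.8, 0.6, -0.2]
opening: 0.0298
gripper_force: 0.0
```

>>> arm_command --increments "0.68 0 0 0 -0.145; 0.68 0 0 0 -0.29; 0.68 0 0 0 -0.435; 0.68 0 0 0 -0.58; 0.68 0 0 0 -0.725"

```text
t: 27.6
tool_pos: [0.6359, -0.0456, 0.2027]
orientation: [-2.561, -1.819, 0.001]
force: [-0.6, -0.8, -0.2]
opening: 0.0299
gripper_force: 0.0
```

>>> arm_command --increments "0.68 0 0 0 -0.145; 0.68 0 0 0 -0.29; 0.68 0 0 0 -0.435; 0.68 0 0 0 -0.58; 0.68 0 0 0 -0.58"

```text
t: 28.1
tool_pos: [0.6359, -0.0455, 0.2028]
orientation: [-1.938, -2.472, 0.001]
force: [-0.0, 0.3, -0.3]
opening: 0.0295
gripper_force: 0.0
```

```bash
python3 - <<'E'
from h import *
bars("pics/w11.png")
go([*(axis(3)+.0012*EY),.102],1.85)
E
```

```text
knob 1 px [381.  52.] 202 r 0.0180 yaw -0.129 rel 0.022
knob 1 px [349.  56.] 55 r 0.0141 yaw -1.926 rel -1.775
knob 2 px [344. 139.] 215 r 0.0180 yaw -0.084 rel 0.067
knob 3 px [282. 194.] 361 r 0.0200 yaw 1.829 rel 1.980
knob 4 px [259. 271.] 209 r 0.0250 yaw 1.451 rel 1.602
t28.1 pos [ 0.6359 -0.0454  0.2028] yaw 1.806 q6 -0.39 | shift [ -0.    1.1 100.8] turn -0.044 open 0.030
```

View pics/w11.png

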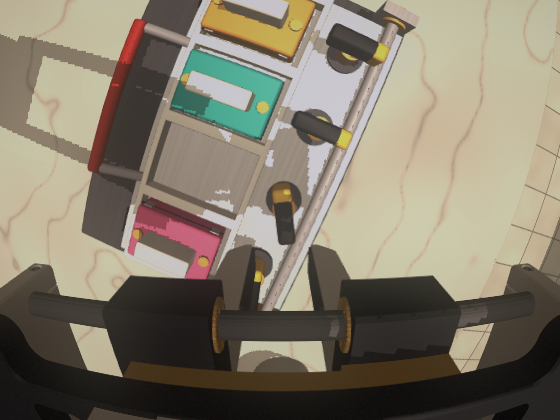

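Knob 3's bar runs from (281,184) to (287,243), yaw about 1.87. Knobs 1 and 2 point to the rear.

>>> arm_command --increments "0.68 0 1 35 -0.065; 0.68 0 1 70 -0.065; 0.68 0 1 95 -0.065; 0.68 0 1 100 -0.065; 0.68 0 1 100 -0.065"

```text
t: 28.65
tool_pos: [0.6363, -0.045, 0.1022]
orientation: [-1.862, -2.528, 0.002]
force: [-0.2, -0.6, -0.3]
opening: 0.0297
gripper_force: 0.0
```

>>> arm_command --increments "1 0 0 0 0; 1 0 0 0 0; 1 0 0 0 0; 1 0 0 0 0; 1 0 0 0 0"

```text
t: 29.15
tool_pos: [0.638, -0.0453, 0.1054]
orientation: [1.859, 2.53, 0.001]
force: [-4.2, -0.4, 5.7]
opening: 0.0136
gripper_force: 29.7
```

```bash
python3 -c "
from h import *
chk(3)"
```

```text
t29.1 pos [ 0.638  -0.0453  0.1054] yaw 1.874 q6 -0.45 | shift [-0.7 -1.5  5.4] turn None open 0.014
to stop 2.0254042967432166 f_tool [ 0.8 -4.2 -5.7] tz 0.10
```

Turn 2.10 rad in all (0.72, 0.72, 0.66).

>>> arm_command --increments "1 0 -0.5 -1.5 0.144; 1 0 -0.5 -1.5 0.288; 1 0 -0.5 -1.5 0.432; 1 0 -0.5 -1.5 0.576; 1 0 -0.5 -1.5 0.72"

```text
t: 29.65
tool_pos: [0.6374, -0.0453, 0.1055]
orientation: [2.636, 1.706, 0.002]
force: [1.3, -0.1, -3.0]
opening: 0.0137
gripper_force: 29.7
```

>>> arm_command --increments "1 0 0 0 0.144; 1 0 0 0 0.288; 1 0 0 0 0.432; 1 0 0 0 0.576; 1 0 0 0 0.72"

```text
t: 30.15
tool_pos: [0.6371, -0.0451, 0.1055]
orientation: [3.069, 0.668, 0.002]
force: [1.0, 0.9, -1.6]
opening: 0.0139
gripper_force: 29.7
```

>>> arm_command --increments "1 0 0 0 0.144; 1 0 0 0 0.288; 1 0 0 0 0.432; 1 0 0 0 0.576; 1 0 0 0 0.65"

```text
t: 30.65
tool_pos: [0.637, -0.0447, 0.1055]
orientation: [-3.122, 0.346, -0.002]
force: [0.1, 1.5, -2.2]
opening: 0.0139
gripper_force: 30.7
```

>>> arm_command --increments "1 0 0 0 0; 1 0 0 0 0"

```text
t: 30.85
tool_pos: [0.637, -0.0447, 0.1054]
orientation: [-3.123, 0.333, -0.002]
force: [-0.2, 2.5, 1.8]
opening: 0.0141
gripper_force: 30.4
```

```bash
python3 -c "
from h import *
chk(3)"
```

```text
t30.9 pos [ 0.637  -0.0447  0.1054] yaw -0.212 q6 1.63 | shift [0.1 1.7 5.4] turn None open 0.014
to stop -0.06137551265469085 f_tool [-0.7 -2.4 -1.8] tz 0.44
```

>>> arm_command --increments "1 0 0 0 0.03; 1 0 0 0 0.03; 0.68 0 0 0 0.03; 0.68 0 0 0 0.03; 0.68 0 0 -40 0.03"

```text
t: 31.35
tool_pos: [0.6323, -0.045, 0.1381]
orientation: [3.118, -0.384, -0.018]
force: [-1.2, -0.5, -0.8]
opening: 0.0292
gripper_force: 0.0
```

>>> arm_command --increments "0.68 0 0 -40 -0.145; 0.68 1 20 -60 -0.29; 0.68 2 40 -60 -0.435; 0.68 4 60 -60 -0.58; 0.68 6 74 -60 -0.7"

```text
t: 31.85
tool_pos: [0.6243, -0.1201, 0.205]
orientation: [3.058, 0.716, 0.0]
force: [1.2, 0.4, -0.0]
opening: 0.0294
gripper_force: 0.0
```

>>> arm_command --increments "0.68 0 0 0 -0.145; 0.68 0 0 0 -0.29; 0.68 0 0 0 -0.435; 0.68 0 0 0 -0.58; 0.68 0 0 0 -0.725"

```text
t: 32.35
tool_pos: [0.6244, -0.1189, 0.2046]
orientation: [2.605, 1.755, -0.0]
force: [-0.3, 0.5, -0.2]
opening: 0.0295
gripper_force: 0.0
```

>>> arm_command --increments "0.68 0 0 0 -0.145; 0.68 0 0 0 -0.29; 0.68 0 0 0 -0.42; 0.68 0 0 0 -0.42"

```text
t: 32.75
tool_pos: [0.6244, -0.1188, 0.2045]
orientation: [2.187, 2.256, -0.001]
force: [0.1, 0.8, -0.7]
opening: 0.0299
gripper_force: 0.0
```

```bash
python3 - <<'E'
from h import *
bars("pics/w12.png")
go([*(axis(4)+.0012*EY),.103],1.62)
E
```

```text
knob 2 px [344.  34.] 210 r 0.0182 yaw -0.134 rel 0.017
knob 2 px [315.  45.] 52 r 0.0134 yaw -1.810 rel -1.659
knob 3 px [326. 127.] 222 r 0.0183 yaw -0.087 rel 0.064
knob 4 px [282. 193.] 336 r 0.0203 yaw 1.661 rel 1.812
knob 4 px [294. 206.] 31 r 0.0126 yaw 0.916 rel 1.067
knob 4 px [300. 254.] 52 r 0.0339 yaw -1.126 rel -0.975
t32.8 pos [ 0.6244 -0.1187  0.2046] yaw 1.597 q6 -0.29 | shift [  0.3   1.5 101.6] turn -0.023 open 0.030
```

View pics/w12.png

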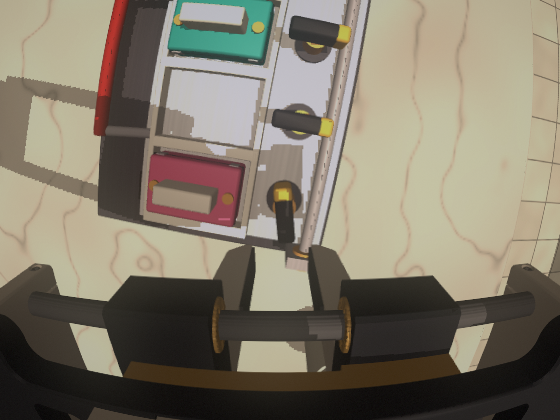

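Knob 4's bar runs from (282,185) to (287,242), yaw about 1.66. Knobs 2 and 3 point to the rear.

>>> arm_command --increments "0.68 0 1 35 -0.065; 0.68 0 1 70 -0.065; 0.68 0 1 95 -0.065; 0.68 0 1 101 -0.065; 0.68 0 1 101 -0.065"

```text
t: 33.3
tool_pos: [0.6247, -0.1182, 0.1026]
orientation: [-2.116, -2.32, 0.002]
force: [0.6, -0.5, 0.2]
opening: 0.03
gripper_force: 0.0
```

>>> arm_command --increments "1 0 0 0 0; 1 0 0 0 0; 1 0 0 0 0; 1 0 0 0 0; 1 0 0 0 0"

```text
t: 33.8
tool_pos: [0.6267, -0.1187, 0.1058]
orientation: [2.113, 2.321, 0.002]
force: [0.7, 0.3, 6.5]
opening: 0.0137
gripper_force: 30.0
```

```bash
python3 -c "
from h import *
chk(4)"
```

```text
t33.8 pos [ 0.6267 -0.1187  0.1058] yaw 1.665 q6 -0.36 | shift [-0.7 -1.2  5.8] turn None open 0.014
to stop 1.8156049755229493 f_tool [ 0.3  0.8 -6.5] tz 0.05
```

Turn 1.90 rad in all (0.72, 0.72, 0.46).

>>> arm_command --increments "1 0 0 -1.5 0.144; 1 0 0 -1.5 0.288; 1 0 0 -1.5 0.432; 1 0 0 -1.5 0.576; 1 0 0 -1.5 0.72"

```text
t: 34.3
tool_pos: [0.6262, -0.1186, 0.1059]
orientation: [2.801, 1.42, 0.002]
force: [2.0, -0.6, -0.3]
opening: 0.0135
gripper_force: 29.9
```

>>> arm_command --increments "1 0 0 0 0.144; 1 0 0 0 0.288; 1 0 0 0 0.432; 1 0 0 0 0.576; 1 0 0 0 0.72"

```text
t: 34.8
tool_pos: [0.6259, -0.1182, 0.1059]
orientation: [3.123, 0.343, 0.002]
force: [0.0, 1.4, 1.3]
opening: 0.0137
gripper_force: 29.9
```

>>> arm_command --increments "1 0 0 0 0.144; 1 0 0 0 0.288; 1 0 0 0 0.4; 1 0 0 0 0.47; 1 0 0 0 0.47"

```text
t: 35.3
tool_pos: [0.6257, -0.1178, 0.1059]
orientation: [-3.118, 0.385, -0.001]
force: [-2.2, 2.1, 3.4]
opening: 0.0147
gripper_force: 31.8
```

>>> arm_command --increments "1 0 0 0 0; 1 0 0 0 0"

```text
t: 35.5
tool_pos: [0.6257, -0.1179, 0.1058]
orientation: [-3.118, 0.38, -0.001]
force: [-2.5, 3.5, 5.1]
opening: 0.0142
gripper_force: 31.7
```

```bash
python3 -c "
from h import *
chk(4)"
```

```text
t35.5 pos [ 0.6257 -0.1179  0.1058] yaw -0.243 q6 1.55 | shift [0.4 1.7 5.8] turn None open 0.014
to stop -0.09185411975736982 f_tool [-3.3 -2.8 -5.1] tz 0.65
```

Torque 0.65 N m, so knob 4 is tight. On to the handle.

>>> arm_command --increments "0.68 0 0 0 0; 0.68 0 0 0 0; 0.68 0 0 -40 0; 0.68 0 0 -80 0; 0.68 0 0 -80 0"

```text
t: 36.0
tool_pos: [0.6291, -0.1197, 0.1926]
orientation: [3.116, -0.384, 0.017]
force: [0.6, 0.7, 1.4]
opening: 0.0297
gripper_force: 0.0
```

>>> arm_command --increments "0.6 -38 -15 0 -0.14; 0.6 -76 -30 0 -0.28; 0.6 -114 -45 0 -0.42; 0.6 -140 -60 0 -0.56; 0.6 -140 -75 0 -0.7"

```text
t: 36.5
tool_pos: [0.5052, -0.0107, 0.1842]
orientation: [-3.058, -0.718, 0.003]
force: [-0.1, 0.0, 0.4]
opening: 0.037
gripper_force: 0.0
```

>>> arm_command --increments "0.6 0 0 0 -0.145; 0.6 0 0 0 -0.29; 0.6 0 0 0 -0.435; 0.6 0 0 0 -0.58; 0.6 0 0 0 -0.725"

```text
t: 37.0
tool_pos: [0.5079, -0.0119, 0.1847]
orientation: [2.605, 1.755, -0.0]
force: [-0.4, -0.0, -1.6]
opening: 0.037
gripper_force: 0.0
```

>>> arm_command --increments "0.6 0 0 0 -0.145; 0.6 0 0 0 -0.235; 0.6 0 0 0 -0.235"

```text
t: 37.3
tool_pos: [0.5078, -0.0119, 0.1848]
orientation: [2.386, 2.043, -0.0]
force: [0.4, -0.4, 0.3]
opening: 0.0371
gripper_force: 0.0
```

```bash
python3 - <<'E'
from h import *
go([*(S-.103*EX),.072],SY+np.pi/2)
m=robot.camera_model("wrist");im=robot.read_camera("wrist");cv2.imwrite("pics/w13.png",im)
bars("pics/w13.png")
p=max((p for _,s,p in blobs(mask(im,"red"),50)),key=len)
Q=(plane(m,p,.07,True)[:,:2]-S)@np.array([EX,EY]).T;print("handle red in stand frame",Q.min(0),Q.max(0),Q.mean(0),len(p))
mt=robot.camera_model("top");im=robot.read_camera("top");p=max((p for _,s,p in blobs(mask(im,"red"),50)),key=len)
Q=(plane(mt,p,.068)[:,:2]-S)@np.array([EX,EY]).T;print("top",Q.min(0),Q.max(0),Q.mean(0),len(p))
E
```

```text
t37.3 pos [ 0.5078 -0.0119  0.1848] yaw 1.416 q6 0.03 | shift [ 22.1 -52.4 112.8] turn -0.004 open 0.037
knob 1 px [455.  12.] 59 r 0.0322 yaw 1.462 rel 1.613
knob 1 px [478.  55.] 152 r 0.0178 yaw -0.127 rel 0.024
knob 1 px [442.  65.] 41 r 0.0191 yaw -2.592 rel -2.441
knob 2 px [475. 148.] 155 r 0.0178 yaw -0.073 rel 0.078
knob 3 px [433. 219.] 42 r 0.0234 yaw 2.105 rel 2.256
knob 3 px [463. 234.] 174 r 0.0166 yaw 0.103 rel 0.254
handle red in stand frame [-0.10852443 -0.06351915] [-0.09514836  0.07519438] [-0.10185387  0.01186547] 2472
top [-0.11047025  0.00163894] [-0.09590245  0.07371788] [-0.10339612  0.03695062] 138
```

```bash
python3 - <<'E'
from h import *
im=cv2.imread("pics/w13.png");h=cv2.cvtColor(im,cv2.COLOR_BGR2HSV)
for ce,st,p in blobs(cv2.inRange(h,(12,120,60),(34,255,255)),25): print(ce.round(0),st)
m=robot.camera_model("wrist")
y=cv2.inRange(h,(12,120,60),(34,255,255));g=cv2.cvtColor(im,cv2.COLOR_BGR2GRAY)
for c in [(478,55),(475,148),(463,234)]:
    print(c)
    for r in range(c[1]-16,c[1]+18,3): print("".join("Y" if y[r,x] else ("#" if g[r,x]<45 else ".") for x in range(c[0]-50,min(560,c[0]+24),2)))
E
```

```text
[455.  12.] [445  10  20   6  59]
[338.  51.] [ 289   14  107   70 4766]
[478.  55.] [473  46  10  18 152]
[442.  65.] [436  63  14   5  41]
[303. 141.] [297 135  12  12 111]
[475. 148.] [470 139  11  18 155]
[433. 219.] [427 217  14   5  42]
[463. 234.] [452 222  18  24 174]
[202. 324.] [197 297  15  55 469]
[360. 325.] [352 297  15  55 464]
[300. 307.] [295 303  11   8  73]
[312. 375.] [ 137  352  336   39 6378]
(478, 55)
.....................................
.....................................
.....................................
.......................YYYY..........
.......................YYYY..........
.......................YYYYY.........
.......................YYYYY.........
.......................YYYYY.........
....YYYY................YYY..........
......YYYYY..........................
.....................................
.....................................
(475, 148)
.......YY............................
...........Y.........................
.....................................
........................YYYY.........
........................YYYY.........
........................YYYY.........
........................YYYY.........
.......................YYYYY.........
.......................YYYY..........
.....................................
.....................................
.....................................
(463, 234)
........YYYYY........................
.......Y.............................
.....................YYY.............
.......................YYY...........
........................YYYY.........
........................YYYYY........
........................YYYYY........
........................YYYY.........
........................YYYY.........
.......................YYY...........
.....................................
.....................................
```

>>> arm_command --increments "0.6 11 -26 0 0; 0.6 22 -53 0 0; 0.6 22 -53 30 0; 0.6 22 -53 30 0" --grip_force 35

```text
t: 37.85
tool_pos: [0.4565, 0.0188, 0.1521]
orientation: [-2.386, -2.038, 0.005]
force: [-1.3, 0.0, 0.0]
opening: 0.0373
gripper_force: 0.0
```

```bash
python3 - <<'E'
from h import *
bars("pics/w14.png")
go([*(S-.103*EX),.072],SY+np.pi/2)
im=cv2.imread("pics/w14.png");a=im[0:300,330:560]
b=cv2.imread("pics/w13.png")[0:300,330:560]
cv2.imwrite("pics/m.png",cv2.resize(np.hstack([a,b]),None,fx=1.7,fy=1.7))
E
```

```text
knob 1 px [555.  93.] 129 r 0.0174 yaw -0.120 rel 0.031
knob 1 px [518.  99.] 39 r 0.0261 yaw -2.886 rel -2.735
knob 2 px [513. 170.] 36 r 0.0274 yaw 2.496 rel 2.647
knob 2 px [547. 186.] 138 r 0.0162 yaw 0.018 rel 0.169
knob 3 px [498. 255.] 46 r 0.0326 yaw 2.251 rel 2.402
knob 3 px [520. 259.] 43 r 0.0164 yaw 1.356 rel 1.507
t37.9 pos [0.4574 0.0185 0.1537] yaw 1.414 q6 0.09 | shift [-0.2  2.4 81.7] turn -0.006 open 0.037
```

View pics/m.png

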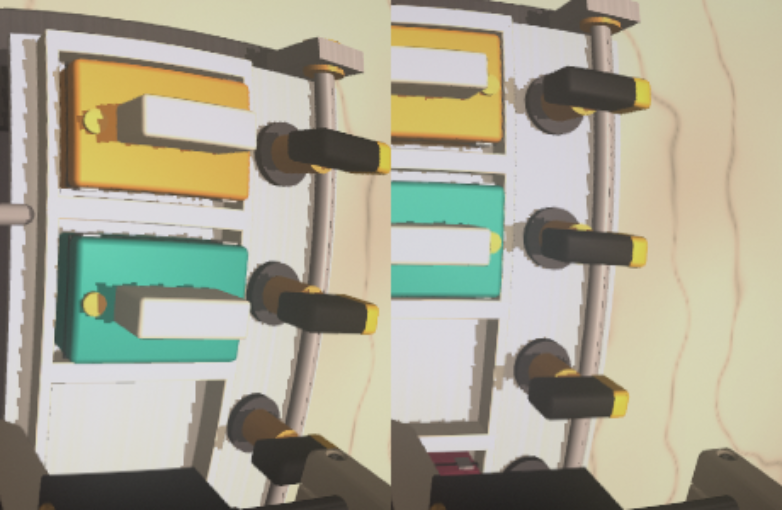

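The three visible knobs are parallel and point to the rear, and the cases are seated. Now I grasp the handle.

>>> arm_command --increments "0.6 0 2 30 0; 0.6 0 2 60 0; 0.6 0 2 78 0; 0.6 0 2 81 0; 0.6 0 2 81 0"

```text
t: 38.4
tool_pos: [0.4613, 0.0178, 0.0747]
orientation: [-2.389, -2.04, 0.0]
force: [0.2, 0.5, 0.5]
opening: 0.0373
gripper_force: 0.0
```

>>> arm_command --increments "1 0 0 0 0; 1 0 0 0 0; 1 0 0 0 0; 1 0 0 0 0; 1 0 0 0 0"

```text
t: 38.9
tool_pos: [0.4602, 0.0182, 0.0749]
orientation: [-2.387, -2.041, 0.002]
force: [-7.8, 0.3, 9.5]
opening: 0.013
gripper_force: 35.0
```

```bash
python3 -c "
from h import *
go([*(S-.103*EX),.071],SY+np.pi/2)"
```

```text
t38.9 pos [0.4602 0.0182 0.0749] yaw 1.415 q6 0.08 | shift [-0.4 -0.7  3.9] turn -0.005 open 0.013
```

>>> arm_command --increments "1 0 1.3 -10.7 0; 1 0 3.1 -21.4 0; 1 0 5.4 -31.9 0; 1 0 8.3 -42.3 0; 1 0 11.7 -52.6 0"

```text
t: 39.4
tool_pos: [0.471, 0.0166, 0.1268]
orientation: [-2.385, -2.04, 0.004]
force: [-5.6, 1.8, -8.2]
opening: 0.0129
gripper_force: 35.0
```

>>> arm_command --increments "1 0 3.8 -10 0; 1 0 8.2 -19.9 0; 1 0 13.1 -29.5 0; 1 0 18.4 -38.9 0; 1 0 24.2 -48 0"

```text
t: 39.9
tool_pos: [0.4933, 0.0132, 0.1747]
orientation: [-2.383, -2.038, 0.008]
force: [-17.7, 2.9, 0.5]
opening: 0.013
gripper_force: 35.0
```

>>> arm_command --increments "1 0 6.3 -8.8 0; 1 0 13 -17.3 0; 1 0 20.1 -25.4 0; 1 0 27.6 -33.2 0; 1 0 27.6 -33.2 0"

```text
t: 40.4
tool_pos: [0.5217, 0.0089, 0.2116]
orientation: [-2.384, -2.04, 0.005]
force: [-28.3, 5.0, 21.1]
opening: 0.0127
gripper_force: 35.0
```

```bash
python3 - <<'E'
from h import *
s=robot.read_state();p=s["tool_pos"]; H=S+.112*EX
dx=-(p[:2]-H)@EX; print("tilt",np.degrees(np.arctan2(p[2]-.006-.045,dx)-.0928),np.hypot(dx,p[2]-.051),s["force"],s["opening"],s["t"])
m=robot.camera_model("top");im=robot.read_camera("top")
q=max((p for _,s,p in blobs(mask(im,"red"),30)),key=len).mean(0)
for z in(.19,.2,.21): print(z,-(plane(m,q,z)[0][:2]-H)@EX)
E
```

```text
tilt 41.22418669886239 0.22121608215193425 [-28.29182723   5.01236123  21.07083394] 0.01267761329914694 40.4
0.19 0.15272709220441097
0.2 0.15449058718298903
0.21 0.15625408216156722
```

Tilt is about 41°. I ease the radial preload slightly and hold.

>>> arm_command --increments "1 0 -1 -0.7 0; 1 0 -2 -1.3 0; 1 0 -2 -1.3 0; 1 0 -2 -1.3 0; 1 0 -2 -1.3 0"

```text
t: 40.95
tool_pos: [0.5208, 0.009, 0.211]
orientation: [-2.386, -2.041, 0.001]
force: [-10.9, 2.2, 3.7]
opening: 0.0131
gripper_force: 35.0
```

>>> arm_command --increments "1 0 0 0 0; 1 0 0 0 0; 1 0 0 0 0; 1 0 0 0 0; 1 0 0 0 0"

```text
t: 41.45
tool_pos: [0.5208, 0.009, 0.211]
orientation: [-2.386, -2.041, 0.001]
force: [-11.4, 3.3, 4.9]
opening: 0.0134
gripper_force: 35.0
```

>>> arm_command --increments "1 0 0 0 0; 1 0 0 0 0; 1 0 0 0 0; 1 0 0 0 0"

```text
t: 41.85
tool_pos: [0.5208, 0.009, 0.211]
orientation: [-2.386, -2.041, 0.001]
force: [-11.9, 3.4, 3.9]
opening: 0.0129
gripper_force: 35.0
```

```bash
python3 - <<'E'
from h import *
s=robot.read_state();p=s["tool_pos"]; H=S+.112*EX
dx=-(p[:2]-H)@EX; print("tilt",np.degrees(np.arctan2(p[2]-.006-.045,dx)-.0928),np.hypot(dx,p[2]-.051),s["force"],s["opening"],s["t"])
E
```

```text
tilt 40.9645126421296 0.22138997322699783 [-11.92775887   3.41379065   3.9445576 ] 0.01286738934696113 41.85
```

>>> arm_command --increments "1 0 -6.5 8 0; 1 0 -13.3 16.6 0; 1 0 -19.7 25.3 0; 1 0 -25.8 34.3 0; 1 0 -31.5 43.5 0"

```text
t: 42.35
tool_pos: [0.4888, 0.0139, 0.1675]
orientation: [-2.385, -2.04, 0.003]
force: [-18.0, 4.5, 8.4]
opening: 0.0132
gripper_force: 35.0
```

>>> arm_command --increments "1 0 -5.2 9.5 0; 1 0 -10.1 19.1 0; 1 0 -14.5 29 0; 1 0 -18.3 39 0; 1 0 -21.7 49.3 0"

```text
t: 42.85
tool_pos: [0.4679, 0.0171, 0.1171]
orientation: [-2.386, -2.041, 0.003]
force: [-10.0, 1.6, 0.2]
opening: 0.013
gripper_force: 35.0
```

>>> arm_command --increments "1 0 -2.9 10.4 0; 1 0 -5.2 20.9 0; 1 0 -7 31.6 0; 1 0 -7.9 38 0; 1 0 -8.3 41.5 0"

```text
t: 43.35
tool_pos: [0.4603, 0.0182, 0.0751]
orientation: [-2.387, -2.041, 0.002]
force: [-12.1, 1.5, 22.5]
opening: 0.0129
gripper_force: 35.0
```

>>> arm_command --increments "1 0 0 0 0; 1 0 0 0 0; 1 0 0 0 0"

```text
t: 43.65
tool_pos: [0.4603, 0.0182, 0.0753]
orientation: [-2.386, -2.041, 0.002]
force: [-5.9, 0.9, -5.6]
opening: 0.0133
gripper_force: 35.0
```

>>> arm_command --increments "0.6 0 0 1 0; 0.6 0 0 1 0; 0.6 0 0 1 0; 0.6 0 0 1 0; 0.6 0 0 1 0"

```text
t: 44.15
tool_pos: [0.4615, 0.018, 0.0745]
orientation: [2.387, 2.041, 0.001]
force: [0.1, -0.9, -0.2]
opening: 0.0369
gripper_force: 0.0
```

>>> arm_command --increments "0.6 0 0 -40 0; 0.6 0 0 -80 0; 0.6 0 0 -120 0; 0.6 0 0 -150 0; 0.6 0 0 -150 0"

```text
t: 44.65
tool_pos: [0.4638, 0.0179, 0.2296]
orientation: [2.383, 2.037, 0.01]
force: [0.0, -0.3, -0.2]
opening: 0.0369
gripper_force: 0.0
```

>>> arm_command --increments "0.6 0 20 0 0; 0.6 0 40 0 0; 0.6 0 40 0 0; 0.6 0 40 0 0; 0.6 0 40 0 0"

```text
t: 45.15
tool_pos: [0.4995, 0.012, 0.2232]
orientation: [-2.387, -2.041, 0.002]
force: [-0.1, 0.8, 0.1]
opening: 0.0377
gripper_force: 0.0
```

```bash
python3 - <<'E'
from h import *
print(robot.read_state()["force"]);bars("pics/w15.png")
m=robot.camera_model("wrist");im=cv2.imread("pics/w15.png")
for c in("amber","teal","pink","red"):
    p=max((p for _,s,p in blobs(mask(im,c,35),50)),key=len)
    Q=(plane(m,p,.068 if c=="red" else .076,True)[:,:2]-S)@np.array([EX,EY]).T*1000
    print(c,np.percentile(Q,1,0).round(0),np.percentile(Q,99,0).round(0))
mt=robot.camera_model("top");im=robot.read_camera("top")
for c in("amber","teal","pink","red"):
  for ce,st,p in blobs(mask(im,c),60):
    if c=="red" or c!="red":
      Q=(plane(mt,p,.068 if c=="red" else .076)[:,:2]-S)@np.array([EX,EY]).T*1000;print("top",c,st[4],Q.min(0).round(0),Q.max(0).round(0))
old=cv2.imread("pics/top0.png")
for n,(x,y) in dict(jar=(202,148),mug=(428,155),tin=(112,237)).items():
    a=old[y-35:y+35,x-35:x+35].astype(int);b=im[y-35:y+35,x-35:x+35].astype(int);print(n,np.abs(a-b).mean())
E
```

```text
[-0.05228725  0.78517739  0.10162364]
knob 1 px [466.  87.] 112 r 0.0177 yaw -0.118 rel 0.033
knob 1 px [435.  95.] 29 r 0.0172 yaw -2.703 rel -2.552
knob 2 px [432. 155.] 27 r 0.0185 yaw 2.293 rel 2.444
knob 2 px [461. 168.] 116 r 0.0178 yaw -0.068 rel 0.083
knob 3 px [425. 229.] 39 r 0.0231 yaw 2.052 rel 2.203
knob 3 px [450. 242.] 134 r 0.0167 yaw 0.116 rel 0.267
amber [-246. -247.] [ 190. -204.]
teal [-37.  11.] [44. 63.]
pink [ -37. -119.] [-24. -80.]
red [-109.  -45.] [-96.  74.]
top amber 437 [-42.  83.] [ 44. 136.]
top teal 231 [-39.  36.] [44. 63.]
top pink 104 [ -41. -137.] [-17. -92.]
top red 84 [-111.   29.] [-97.  74.]
jar 5.877414965986395
mug 6.452925170068027
tin 5.14578231292517
```

```bash
python3 -c "
from plant import robot
print(robot.close_job())"
```

```text
the job is handed in; nothing more can be done
None
```

The job is handed in: the pink, amber and teal cases lie in bays 4, 1 and 2 (no lilac case was there), all four knobs were turned to their stops, and the tray was held at about 40° for over a second and lowered to level, at 45 s of the 210 s allowed; hand-in returned no verdict.

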